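# Gauge the first tray, pack the tote, and stack the next one on it

## Robot

A 6-joint arm with a two-finger parallel gripper is mounted at the origin on the work surface. World frame = base frame: x ahead of the robot, y to its left, z up, the work surface at z = 0. Lengths are in m, angles in rad, forces in N, time in s.
With the tool pointing down it reaches from about 0.35 to 0.975 m from the base axis. Payload 4.9 kg.
Tool frame: the origin (TCP) lies midway between the tips of the shut fingers; the grasp point (between the pads) lies 19 mm behind it; z points along the fingers, y is the line along which they close (so a half turn about z gives the same grasp; the last joint's range is limited). The gripper opens to 85 mm and grips with 20 to 120 N. Pads are 22 mm wide; open, the fingers measure 114 mm over their backs; the gripper's body (76 mm by 85 mm) begins 54 mm behind the grasp point. The pads swing forward as they close: fully open they stand 13 mm farther back than shut.
Start: joints at [-1.295, 0.053, 1.613, -0, 1.476, -0.119], TCP at [0.24, -0.577, 0.231] pointing down, gripper open.
Joint ranges: [-3.01, 3.01], [-1.01, 2.22], [0.06, 2.58], [-1.02, 4.17], [0.09, 2.62], [-3.14, 3.14]. Speed limits (rad/s): [2.57, 2.57, 3.14, 3.14, 3.14, 3.14].

## Interface

Orientations are given as a unit quaternion [w, x, y, z].
In Python, from plant import state, grab_frame, job_done, cut_out, place_of gives the robot as it stands.
- The arm moves only by the tool jog_arm, never from a script. Its argument "motion" is text: rows parted by semicolons, each of 7 numbers parted by spaces: the opening in per cent of the stroke, from 0 (shut) to 100 (fully open), then the shift along the tool's x, y, z as a fraction of full scale, then the turn, a rotation vector about the tool's x, y, z as a fraction of full scale. A call has exactly 5 rows; each row is the pose to reach, as a shift and turn from the pose commanded when the call began, along the tool's axes at that moment; what a row does not reach only later rows make up. Full scale, the value 1, is 50 cm for a shift and 1.5 rad for a turn. A row lasts 1/8 s, in which the tool goes at most 62.5 mm and 10.7 degrees, less where a joint would pass 70% of its speed; a pose out of reach is approached as far as the arm can. A call with a number of a shift or a turn outside -1 to 1 is refused whole. A call with a gripper value outside its range is refused whole. The fingers move at their own pace and stop on an object; the grip force is fixed at half the most. Time passes only in rows, so rows that repeat a pose let the fingers close, or fill a call up. It gives the time, the measured TCP pose, the force, the opening and the grip force at its end, in the units of the state.
- state(): the state, without advancing time (a new reading comes with each control period).
- grab_frame(name): name is "scene" or "top" or "wrist"; returns a dict with "color" (400x640x3 uint8, red, green, blue), "range_z" (400x640 float32, m along the optical axis (not along the pixel's ray), 0 where there is no reading), "intrinsics" (3x3 intrinsics, pixels), "world_from_camera" (4x4, takes a point from camera to world coordinates). Camera axes: x right, y up, looking along -z (the intrinsics and any distortion apply to the point x, -y, -z); pixel columns grow to the right and rows downward; lengths in m; the calibration is good to about 2 mm. A picture is of the moment at which its call begins.
- job_done(): hands the job in; it is judged then, once.
Trained networks look in the newest picture that a camera, given by its name, has taken for a name from the list of things; names that differ only in an ending like _2 or _b are one class to them, and where a whole thing is asked for, a point or a joint stands for the part that bears it (a point fixed in the world has none). Each returns a list of dicts, best first, with "p" (0 to 1); they miss things now and then, are a little off and sometimes report something else, mostly with a low value. They report only what shows in the picture. A call takes as long as a camera call. They do not tell look-alikes from the thing itself.
- cut_out(camera, thing): "pixels" (400x640 bool, what is visible of it).
- place_of(camera, thing): "at" ([x, y, z] in m, in world coordinates, good to about 4 mm: a listed point, or the origin of a listed thing).
The state is a dict: "time": time; "joint_pos": joint angles; "joint_vel": joint speeds; "joint_efforts": joint torques, N m; "tool_pos": TCP position; "tool_rot": TCP orientation; "contact_force": force on the tool from outside, world axes, zero at the start; "ft_torque": the same for the moment, N m; "gripper_width": opening from 0.0 (shut) to 1.0 (fully open); "grasp_force": force on a finger pad.
Only numpy, scipy, OpenCV 4.12 (cv2) and the standard library are available. Lean on these libraries where they do the work, as an engineer would, in place of code of your own. Each camera call takes 0.05 s, during which the arm holds its last target. There are 200 camera calls.

## Task

Before packing, check the divided tray: set the bridge gauge down upright on the table astride its middle, square across it, so the sprung foot rests on its rim and shows its height, then stand the gauge back on its cork pad. Put all the carton trays upright and flat on the floor of the tote that stands on the plywood board, then turn the other tote half a turn and set it on top so that it stacks level on the ledges (card holders at opposite ends) instead of nesting down onto the trays; leave the lower tote on its board and do not disturb the tape roll or the glue bottle.

Things in the scene. Friction and masses are not known exactly. Their poses are not given: they have to be found in the camera images.
- toteA_mid (a point): lower tote: grey plastic stack-nest tote, 230 (x) x 150 (y) x 80 mm high, 0.35 kg, loose on the plywood board. Point: its centre, 40 mm above its underside; x along its length to the end with the card holder (black plate, white card), z up. Sides lean out to 60 mm up, then the top 20 mm is a vertical rim 3 mm thick. Turned half a turn, the other tote rests on its ledges, 60 mm higher than it
- toteA_floor (a point): middle of the lower tote's inner floor (3 mm thick, 200 x 120 mm inside), 37 mm below its centre; 92 mm clear across y between the ribs that rise from the floor under the ledges
- toteA_ledge (a point): middle of one ledge's top. Each long side inside has two ledges, at x = -35 and +75 mm, 24 mm wide, tops 60 mm above the underside, reaching in to 52 mm from the centre line. A tote set in the same way round passes them and nests (underside 44 mm above this one's); turned half a turn its floor rests on them and it stacks (60 mm), with about 9 mm of play each way
- toteB_mid (a point): other tote: the same, empty, on the table away from the board, roughly the same way round. Point: its centre, 40 mm above its underside; x along its length to its card-holder end, z up. Its long-side rim can be pinched from above between the ledges, best at x = +10 to +20 mm; there the vertical 3 mm rim lies 72 to 75 mm from the centre line and is 20 mm deep
- toteB_card (a point): the middle of the card holder on the other tote, 117 mm along its +x from its centre and 30 mm above its centre
- board: fixed plywood board under the lower tote, 250 x 170 x 10 mm; origin at the centre of its underside, which is on the table
- sample_mid (a point): the divided tray: the only one with a middle partition; kraft-carton open tray, 76 x 36 x 42 mm, walls 3 mm, 50 g, standing upright on the table. Point: its centre, 21 mm above its underside; x along its 76 mm length, y across its 36 mm width, z up
- tray1_mid (a point): plain tray without partition, may be absent; kraft-carton open tray, 76 x 36 x 42 mm, walls 3 mm, 50 g, standing upright on the table. Point: its centre, 21 mm above its underside; x along its 76 mm length, y across its 36 mm width, z up
- tray2_mid (a point): plain tray without partition, may be absent; kraft-carton open tray, 76 x 36 x 42 mm, walls 3 mm, 50 g, standing upright on the table. Point: its centre, 21 mm above its underside; x along its 76 mm length, y across its 36 mm width, z up
- tray3_mid (a point): plain tray without partition, may be absent; kraft-carton open tray, 76 x 36 x 42 mm, walls 3 mm, 50 g, standing upright on the table. Point: its centre, 21 mm above its underside; x along its 76 mm length, y across its 36 mm width, z up
- gauge_grip (a point): bridge height gauge, loose, 0.44 kg: two aluminium legs (44 mm along x, 70 mm clear between them along y, 88 mm overall), a cross bar, and on top a black handle block 40 (x) x 24 (y) x 40 mm high. Point: centre of the handle, 102 mm above the underside of the legs; y along the bridge, across the part it straddles; z up; either way round will do
- foot (a joint): the gauge's sprung foot, a steel bar 16 x 56 mm (along y) under the cross bar: height in m by which it is pushed up. 0 when free, its underside then 32 mm above the underside of the legs; travel 28 mm; the spring takes 0.7 to 1.3 N in the first 10 mm. On a 42 mm high tray, with the legs on the same table, it reads 0.010
- pad: fixed cork pad on which the gauge stands, 70 (x) x 125 (y) x 4 mm; origin at the centre of its underside, on the table
- tape_mid (a point): bystander: loose tape roll lying flat, 90 mm across, 24 mm high; point at its centre
- glue_mid (a point): bystander: upright glue bottle, 48 mm across, 110 mm high; point at half height
Mind the look-alikes: they are no part of the job. Of the things that look like the pad, the largest one is meant.

How it is judged:
On the way, in this order (a step that is already met when the one before it is completed fails the run):
1. the gauge stands upright and square astride the divided tray, its foot on the tray's rim (x of gauge_grip in the frame of sample_mid between -0.03 and 0.03 m and y of gauge_grip in the frame of sample_mid between -0.016 and 0.016 m and angle between the y axis of gauge_grip and the y axis of sample_mid, either way round below 0.2 rad and angle between gauge_grip's own z axis and vertical below 0.05 rad and height (world z) of gauge_grip below 0.105 m and value of joint foot between 0.0075 and 0.0125 m and height (world z) of sample_mid below 0.026 m and angle between sample_mid's own z axis and vertical below 0.1 rad), for 0.3 s.
2. every tray present stands upright on the floor of the tote on the board (x of sample_mid in the frame of toteA_mid between -0.105 and 0.105 m and y of sample_mid in the frame of toteA_mid between -0.07 and 0.07 m and z of sample_mid in the frame of toteA_mid between -0.03 and -0.008 m and angle between each of sample_mid, tray1_mid, tray2_mid, tray3_mid's own z axis and vertical below 0.2 rad and x of tray1_mid in the frame of toteA_mid between -0.105 and 0.105 m and y of tray1_mid in the frame of toteA_mid between -0.07 and 0.07 m and z of tray1_mid in the frame of toteA_mid between -0.03 and -0.008 m and x of tray2_mid in the frame of toteA_mid between -0.105 and 0.105 m and y of tray2_mid in the frame of toteA_mid between -0.07 and 0.07 m and z of tray2_mid in the frame of toteA_mid between -0.03 and -0.008 m and x of tray3_mid in the frame of toteA_mid between -0.105 and 0.105 m and y of tray3_mid in the frame of toteA_mid between -0.07 and 0.07 m and z of tray3_mid in the frame of toteA_mid between -0.03 and -0.008 m), for 0.2 s.
3. the other tote is stacked on it, turned half a turn (z of toteB_mid in the frame of toteA_mid between 0.055 and 0.065 m and x of toteB_mid in the frame of toteA_mid between -0.013 and 0.013 m and y of toteB_mid in the frame of toteA_mid between -0.013 and 0.013 m and x of toteB_card in the frame of toteA_mid below 0 m and angle between the x axis of toteB_mid and the x axis of toteA_mid, either way round below 0.12 rad and angle between each of toteB_mid, toteA_mid's own z axis and vertical below 0.05 rad), for 0.2 s.
At the end, for the whole second after the job is handed in: trays upright (0.2 rad) on the lower tote's floor; other tote on its ledges, 60 +-5 mm up, centred to 13 mm, parallel to 0.12 rad, level to 0.05 rad, card holders at opposite ends; lower tote within 30 mm of board centre, gauge upright within 30 mm of pad centre, each way; at rest (all of step 2 and all of step 3 and x of toteA_mid in the frame of board between -0.03 and 0.03 m and y of toteA_mid in the frame of board between -0.03 and 0.03 m and x of gauge_grip in the frame of pad between -0.03 and 0.03 m and y of gauge_grip in the frame of pad between -0.03 and 0.03 m and height (world z) of gauge_grip between 0.101 and 0.111 m and angle between gauge_grip's own z axis and vertical below 0.08 rad and linear speed of toteB below 0.02 m/s); the robot touches nothing.
It fails at once if the tape roll is disturbed (moved more than 25 mm) (distance of tape_mid from where it was at the start of the episode above 0.025 m).
It fails at once if the glue bottle is disturbed (moved more than 25 mm) (distance of glue_mid from where it was at the start of the episode above 0.025 m).
Of tray1, tray2, tray3 only 1 to 2 are there at a start; the rules pass over those that are not, and their reading is None.
At some moment in a run one of sample, tray1, tray2, tray3 may be knocked a few centimetres aside while the robot is not near it.
It also fails if it takes over 210 s, if anything falls off the work surface, if the arm or the gripper's body presses on something with over 40 N, if the wrist force passes 120 N, or if a joint passes its speed limit or range.

## Working session

There is one attempt and no reset: what is moved stays moved. The work goes in short steps, Python scripts to look and compute and a tool call to move; the robot and the scene stay as the last step left them, time stands still between calls to the robot, and variables do not carry over. Pictures are saved under pics/ and viewed, at most 14 in all, crops included, and the job is handed in when it is done.

Besides the shell and the picture viewer there is one more tool, called after "Call:" as name(argument=value, ...) on one line, values as JSON. jog_arm: Moves the arm, as the interface text tells. Shift numbers are shares of 50 cm and turn numbers shares of 1.5 rad, none past 1 either way. Its arguments: {"type":"object","properties":{"motion":{"type":"string"}},"required":["motion"]}

```bash
mkdir -p pics; ls; cat > h.py <<'E'
import numpy as np, cv2
from plant import state, grab_frame, job_done, cut_out, place_of
def pts(f):
    z=f["range_z"]; K=np.array(f["intrinsics"]); T=np.array(f["world_from_camera"])
    v,u=np.mgrid[0:z.shape[0],0:z.shape[1]]
    P=np.stack([(u-K[0,2])/K[0,0]*z,-(v-K[1,2])/K[1,1]*z,-z],-1)
    W=P@T[:3,:3].T+T[:3,3]; W[z==0]=np.nan
    return W
def save(f,n): cv2.imwrite("pics/"+n,f["color"][:,:,::-1])
E
python3 - <<'E'
from h import *
s=state();print({k:np.round(v,3) for k,v in s.items()})
for c in("top","scene"):
    f=grab_frame(c); save(f,c+"0.png")
    for t in ["toteA_mid","toteB_mid","toteB_card","board","sample_mid","tray1_mid","gauge_grip","pad","tape_mid","glue_mid"]:
        print(c,t,[(round(float(d["p"]),2),np.round(d["at"],3).tolist()) for d in place_of(c,t)][:5])
E
```

```text
pics
{'time': np.float64(0.0), 'joint_pos': array([-1.295,  0.053,  1.614, -0.   ,  1.476, -0.119]), 'joint_vel': array([0.002, 0.001, 0.001, 0.001, 0.002, 0.   ]), 'joint_efforts': array([-1.0000e-03, -3.9369e+01, -3.7018e+01, -0.0000e+00,  7.0000e-03,
        0.0000e+00]), 'tool_pos': array([ 0.24 , -0.576,  0.23 ]), 'tool_rot': array([-0.001,  0.981,  0.196, -0.   ]), 'contact_force': array([0.455, 0.634, 0.146]), 'ft_torque': array([-0.044,  0.02 , -0.   ]), 'grasp_force': np.float64(0.0), 'gripper_width': np.float64(0.996)}
top toteA_mid [(0.58, [0.539, -0.306, 0.051]), (0.25, [0.546, 0.325, 0.037])]
top toteB_mid [(0.66, [0.545, 0.325, 0.04]), (0.45, [0.555, 0.08, 0.016])]
top toteB_card [(0.7, [0.663, 0.318, 0.075])]
top board []
top sample_mid [(0.89, [0.456, -0.061, 0.022])]
top tray1_mid [(0.35, [0.663, 0.318, 0.075])]
top gauge_grip [(0.91, [0.707, 0.056, 0.108]), (0.23, [0.456, -0.057, 0.02])]
top pad [(0.97, [0.843, -0.029, -0.0]), (0.82, [0.659, -0.098, 0.0]), (0.56, [0.704, 0.066, 0.002])]
top tape_mid [(0.94, [0.795, 0.159, 0.009])]
top glue_mid [(0.92, [0.784, -0.172, 0.052]), (0.73, [0.705, 0.059, 0.104])]
scene toteA_mid [(0.91, [0.539, -0.306, 0.049])]
scene toteB_mid [(0.97, [0.546, 0.323, 0.043]), (0.34, [0.54, -0.306, 0.014])]
scene toteB_card [(0.67, [0.662, 0.319, 0.072])]
scene board []
scene sample_mid [(0.61, [0.454, -0.056, 0.019])]
scene tray1_mid []
scene gauge_grip [(0.75, [0.706, 0.058, 0.106])]
scene pad [(0.71, [0.846, -0.032, 0.002]), (0.57, [0.661, -0.1, -0.001]), (0.56, [0.701, 0.068, 0.004])]
scene tape_mid [(0.87, [0.796, 0.161, 0.017])]
scene glue_mid [(0.78, [0.785, -0.172, 0.055])]
```

View pics/top0.png

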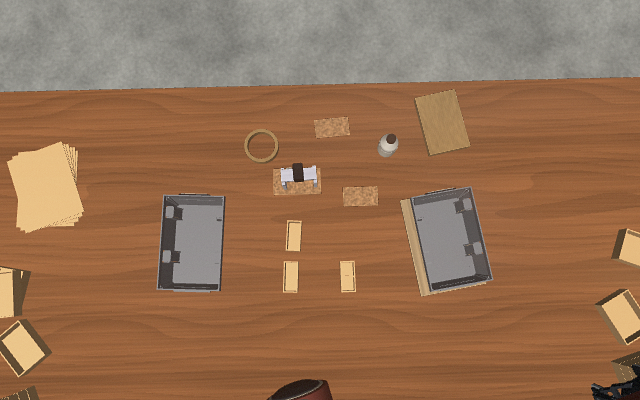

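View pics/scene0.png

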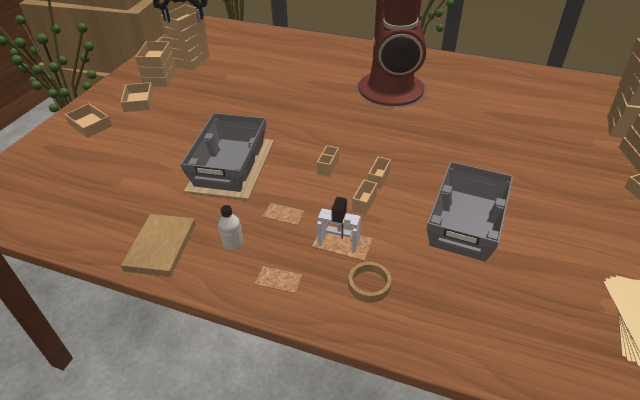

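The top view shows toteB at px (192,243), toteA on its board at (448,240), plain trays at (293,236) and (291,277), and the divided tray at (348,276). The gauge is on the largest cork pad at (297,178), the tape at (261,146) and the glue at (388,146). Next I'll measure these from the depth.

```bash
cat >> h.py <<'E'
def rect(W,xy,r,z0,z1):
    """min-area rectangle of points near xy within height band: centre, size(long,short), angle of long side (rad), mean z"""
    m=(np.hypot(W[...,0]-xy[0],W[...,1]-xy[1])<r)&(W[...,2]>z0)&(W[...,2]<z1)
    p=W[m]
    if len(p)<6: return None
    b=cv2.boxPoints(cv2.minAreaRect((p[:,:2]*1000).astype(np.float32)))
    e=b[1]-b[0]; g=b[2]-b[1]
    L,S=(e,g) if np.hypot(*e)>np.hypot(*g) else (g,e)
    a=np.arctan2(L[1],L[0]); a=(a+np.pi/2)%np.pi-np.pi/2
    return dict(c=np.round(b.mean(0)/1000,4),size=np.round([np.hypot(*L),np.hypot(*S)],1),ang=round(float(a),3),z=np.round(np.percentile(p[:,2],[5,50,95]),4),n=len(p))
E
python3 - <<'E'
from h import *
for c in("top","scene"):
    W=pts(grab_frame(c))
    for n,xy,r,a,b in [("tray s",(.456,-.06),.05,.036,.055),("tray1",(.555,.08),.05,.036,.055),("tray2",(.455,.08),.05,.036,.055),
      ("handle",(.706,.058),.04,.11,.14),("gauge",(.706,.058),.07,.06,.14),("A rim",(.54,-.306),.16,.08,.11),("B rim",(.545,.325),.16,.07,.1),("padz",(.705,.065),.09,.0025,.007),
      ("A base",(.54,-.306),.2,.007,.014)]:
        print(c,n,rect(W,xy,r,a,b))
E
```

```text
top tray s {'c': array([ 0.4559, -0.0588], dtype=float32), 'size': array([74.6, 36.1], dtype=float32), 'ang': 0.014, 'z': array([0.0366, 0.0416, 0.0458]), 'n': 126}
top tray1 {'c': array([0.5602, 0.0735], dtype=float32), 'size': array([76.2, 36. ], dtype=float32), 'ang': -0.067, 'z': array([0.0373, 0.0422, 0.0455]), 'n': 109}
top tray2 {'c': array([0.458 , 0.0828], dtype=float32), 'size': array([76.2, 36.3], dtype=float32), 'ang': -0.047, 'z': array([0.0374, 0.0418, 0.0456]), 'n': 125}
top handle {'c': array([0.7063, 0.0568], dtype=float32), 'size': array([40.2, 23.8], dtype=float32), 'ang': 0.062, 'z': array([0.1184, 0.1257, 0.1293]), 'n': 177}
top gauge {'c': array([0.7062, 0.0568], dtype=float32), 'size': array([87.8, 44.1], dtype=float32), 'ang': -1.494, 'z': array([0.0753, 0.0874, 0.1279]), 'n': 566}
top A rim {'c': array([ 0.5437, -0.3077], dtype=float32), 'size': array([234.8, 152.8], dtype=float32), 'ang': 0.159, 'z': array([0.0818, 0.0892, 0.0941]), 'n': 701}
top B rim {'c': array([0.5492, 0.3211], dtype=float32), 'size': array([234.6, 152.2], dtype=float32), 'ang': -0.046, 
[... 1177 characters left out ...]
, 0.0859, 0.126 ]), 'n': 845}
scene A rim {'c': array([ 0.5424, -0.3101], dtype=float32), 'size': array([241.4, 152.8], dtype=float32), 'ang': 0.164, 'z': array([0.0807, 0.0871, 0.0916]), 'n': 806}
scene B rim {'c': array([0.5478, 0.3187], dtype=float32), 'size': array([240.9, 150.3], dtype=float32), 'ang': -0.044, 'z': array([0.071 , 0.0776, 0.0813]), 'n': 823}
scene padz {'c': array([0.7183, 0.0695], dtype=float32), 'size': array([169.9, 136. ], dtype=float32), 'ang': -1.212, 'z': array([0.0026, 0.0039, 0.0061]), 'n': 702}
scene A base {'c': array([ 0.5354, -0.286 ], dtype=float32), 'size': array([253.9, 214.1], dtype=float32), 'ang': 0.172, 'z': array([0.0077, 0.0109, 0.0136]), 'n': 1580}
```

```bash
cat >> h.py <<'E'
def yaw(): 
    q=state()["tool_rot"]; return 2*np.arctan2(q[2],q[1])
def plan(wps,start=None,step=.05,dth=.18):
    """wps: (open,x,y,z,theta,pause_rows). Prints calls of 5 rows in tool units; tool pointing down."""
    s=state(); p=np.array(list(s["tool_pos"])+[yaw()]) if start is None else np.array(start,float)
    rows=[]; c=p
    for o,x,y,z,t,h in wps:
        q=np.array([x,y,z,t]); 
        n=max(1,int(np.ceil(max(np.linalg.norm((q-c)[:3])/step,abs(q[3]-c[3])/dth))))
        rows+=[(o,c+(q-c)*k/n) for k in range(1,n+1)]+[(o,q)]*h; c=q
    while len(rows)%5: rows.append(rows[-1])
    b=p
    for i in range(0,len(rows),5):
        out=[]
        for o,q in rows[i:i+5]:
            d=q-b; C,S=np.cos(b[3]),np.sin(b[3])
            v=np.array([d[0]*C+d[1]*S,d[0]*S-d[1]*C,-d[2]])/.5
            out.append("%g %.3f %.3f %.3f 0 0 %.3f"%(o,*v,-d[3]/1.5))
        print("; ".join(out)); b=rows[i+4][1]
    print("end",np.round(b,4).tolist())
E
python3 - <<'E'
from h import *
f=grab_frame("top");W=pts(f)
# board corners: wood-coloured pixels at z~0.01 around tote A
m=(abs(W[...,2]-.010)<.0035)&(np.hypot(W[...,0]-.54,W[...,1]+.306)<.17)&(f["color"].astype(int).sum(-1)>400)
p=W[m]; a=.165
R=np.array([[np.cos(a),np.sin(a)],[-np.sin(a),np.cos(a)]])
q=(p[:,:2]-[.5425,-.308])@R.T
print(len(p),np.percentile(q,[1,99],axis=0))
T=np.pi+.06
plan([(100,.7065,.056,.25,T,0),(100,.7065,.056,.16,T,1),(100,.7065,.056,.095,T,1),(0,.7065,.056,.095,T,5)])
E
```

```text
2399 [[-0.1269453  -0.05915652]
 [ 0.10997438  0.08692782]]
100 0.084 -0.051 -0.002 0 0 -0.117; 100 0.168 -0.101 -0.005 0 0 -0.234; 100 0.253 -0.152 -0.007 0 0 -0.351; 100 0.337 -0.202 -0.009 0 0 -0.468; 100 0.421 -0.253 -0.012 0 0 -0.585
100 0.093 0.032 -0.002 0 0 -0.117; 100 0.186 0.065 -0.005 0 0 -0.234; 100 0.278 0.097 -0.007 0 0 -0.351; 100 0.371 0.130 -0.009 0 0 -0.468; 100 0.464 0.162 -0.012 0 0 -0.585
100 0.034 0.092 -0.002 0 0 -0.117; 100 0.069 0.184 -0.005 0 0 -0.234; 100 0.103 0.276 -0.007 0 0 -0.351; 100 0.138 0.368 -0.009 0 0 -0.468; 100 0.172 0.460 -0.012 0 0 -0.585
100 -0.049 0.085 -0.002 0 0 -0.117; 100 -0.049 0.085 0.088 0 0 -0.117; 100 -0.049 0.085 0.178 0 0 -0.117; 100 -0.049 0.085 0.178 0 0 -0.117; 100 -0.049 0.085 0.243 0 0 -0.117
100 -0.000 0.000 0.065 0 0 -0.000; 100 -0.000 0.000 0.065 0 0 -0.000; 0 -0.000 0.000 0.065 0 0 -0.000; 0 -0.000 0.000 0.065 0 0 -0.000; 0 -0.000 0.000 0.065 0 0 -0.000
0 -0.000 0.000 -0.000 0 0 -0.000; 0 -0.000 0.000 -0.000 0 0 -0.000; 0 -0.000 0.000 -0.000 0 0 -0.000; 0 -0.000 0.000 -0.000 0 0 -0.000; 0 -0.000 0.000 -0.000 0 0 -0.000
end [0.7065, 0.056, 0.095, 3.2016]
```

Call:
jog_arm(motion="100 0.084 -0.051 -0.002 0 0 -0.117; 100 0.168 -0.101 -0.005 0 0 -0.234; 100 0.253 -0.152 -0.007 0 0 -0.351; 100 0.337 -0.202 -0.009 0 0 -0.468; 100 0.421 -0.253 -0.012 0 0 -0.585")

```text
time: 1.88
tool_pos: [0.3868, -0.3779, 0.2375]
tool_rot: [0.0, 0.803, 0.596, 0.0]
contact_force: [0.4, -0.6, 0.2]
gripper_width: 1.0
grasp_force: 0.0
```

Call:
jog_arm(motion="100 0.093 0.032 -0.002 0 0 -0.117; 100 0.186 0.065 -0.005 0 0 -0.234; 100 0.278 0.097 -0.007 0 0 -0.351; 100 0.371 0.130 -0.009 0 0 -0.468; 100 0.464 0.162 -0.012 0 0 -0.585")

```text
time: 2.5
tool_pos: [0.5325, -0.1798, 0.2435]
tool_rot: [0.0, 0.473, 0.881, -0.0]
contact_force: [-0.1, -0.9, 0.5]
gripper_width: 1.0
grasp_force: 0.0
```

Call:
jog_arm(motion="100 0.034 0.092 -0.002 0 0 -0.117; 100 0.069 0.184 -0.005 0 0 -0.234; 100 0.103 0.276 -0.007 0 0 -0.351; 100 0.138 0.368 -0.009 0 0 -0.468; 100 0.172 0.460 -0.012 0 0 -0.585")

```text
time: 3.12
tool_pos: [0.678, 0.018, 0.2493]
tool_rot: [0.0, 0.054, 0.999, -0.0]
contact_force: [0.2, -0.2, 0.8]
gripper_width: 0.998
grasp_force: 0.0
```

Call:
jog_arm(motion="100 -0.049 0.085 -0.002 0 0 -0.117; 100 -0.049 0.085 0.068 0 0 -0.117; 100 -0.049 0.085 0.098 0 0 -0.117; 100 -0.049 0.085 0.098 0 0 -0.117; 100 -0.049 0.085 0.098 0 0 -0.117")

```text
time: 3.75
tool_pos: [0.7067, 0.0553, 0.2017]
tool_rot: [0.001, -0.03, 1.0, -0.0]
contact_force: [0.3, 0.2, 0.1]
gripper_width: 1.002
grasp_force: 0.0
```

```bash
python3 - <<'E'
from h import *
f=grab_frame("wrist");save(f,"w1.png");W=pts(f)
print(rect(W,(.7065,.056),.04,.115,.14),rect(W,(.7065,.056),.07,.06,.14))
print([(d["p"],np.round(d["at"],3)) for d in place_of("wrist","gauge_grip")][:2])
m=f["color"].astype(int)
print(yaw())
T=np.pi+.06
plan([(100,.7065,.056,.15,T,0),(100,.7065,.056,.096,T,1),(0,.7065,.056,.096,T,6)])
E
```

```text
{'c': array([0.7053, 0.0578], dtype=float32), 'size': array([40.6, 23.9], dtype=float32), 'ang': 0.052, 'z': array([0.1223, 0.1251, 0.1263]), 'n': 1770} {'c': array([0.705 , 0.0579], dtype=float32), 'size': array([88.2, 43.9], dtype=float32), 'ang': -1.515, 'z': array([0.0738, 0.0859, 0.1259]), 'n': 4976}
[(0.89, array([0.708, 0.06 , 0.102]))]
3.2020200004003736
100 0.000 0.001 0.052 0 0 0.000; 100 0.001 0.001 0.105 0 0 0.000; 100 0.001 0.001 0.159 0 0 0.000; 100 0.001 0.001 0.213 0 0 0.000; 100 0.001 0.001 0.213 0 0 0.000
0 -0.000 0.000 -0.000 0 0 -0.000; 0 -0.000 0.000 -0.000 0 0 -0.000; 0 -0.000 0.000 -0.000 0 0 -0.000; 0 -0.000 0.000 -0.000 0 0 -0.000; 0 -0.000 0.000 -0.000 0 0 -0.000
0 -0.000 0.000 -0.000 0 0 -0.000; 0 -0.000 0.000 -0.000 0 0 -0.000; 0 -0.000 0.000 -0.000 0 0 -0.000; 0 -0.000 0.000 -0.000 0 0 -0.000; 0 -0.000 0.000 -0.000 0 0 -0.000
end [0.7065, 0.056, 0.096, 3.2016]
```

View pics/w1.png

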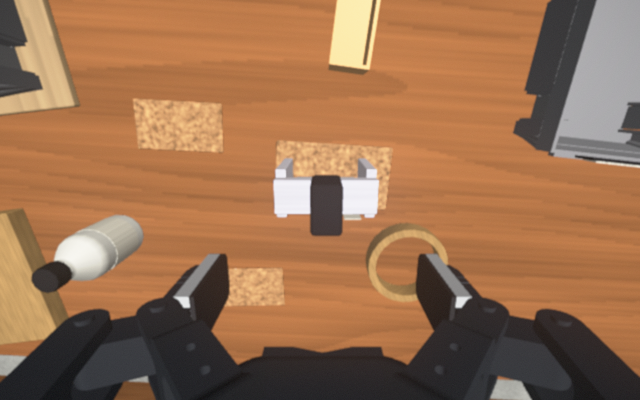

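The wrist view shows the handle at (326,205) on the largest cork pad at (333,175), and it matches my measurement. I'll grip it now.

Call:
jog_arm(motion="100 0.001 -0.001 0.052 0 0 0; 100 0.001 -0.001 0.105 0 0 0; 100 0.001 -0.001 0.159 0 0 0; 100 0.001 -0.001 0.211 0 0 0; 100 0.001 -0.001 0.211 0 0 0")

```text
time: 4.47
tool_pos: [0.7044, 0.0552, 0.0929]
tool_rot: [-0.002, -0.03, 1.0, 0.0]
contact_force: [-0.2, 0.4, -0.6]
gripper_width: 0.996
grasp_force: 0.0
```

Call:
jog_arm(motion="0 0 0 0 0 0 0; 0 0 0 0 0 0 0; 0 0 0 0 0 0 0; 0 0 0 0 0 0 0; 0 0 0 0 0 0 0")

```text
time: 5.1
tool_pos: [0.7065, 0.0559, 0.096]
tool_rot: [0.001, -0.031, 1.0, 0.0]
contact_force: [-0.1, 2.9, 4.7]
gripper_width: 0.269
grasp_force: 62.5
```

Call:
jog_arm(motion="0 0 0 0 0 0 0; 0 0 0 0 0 0 0; 0 0 0 -0.02 0 0 0; 0 0 0 -0.06 0 0 0; 0 0 0 -0.1 0 0 0")

```text
time: 5.72
tool_pos: [0.7055, 0.0552, 0.1454]
tool_rot: [-0.001, -0.03, 1.0, -0.0]
contact_force: [0.5, -0.6, -4.1]
gripper_width: 0.272
grasp_force: 61.4
```

```bash
python3 - <<'E'
from h import *
for c in ("top","scene"):
    W=pts(grab_frame(c)); print(rect(W,(.456,-.06),.065,.036,.055))
T=np.pi+.01
plan([(0,.706,.055,.21,T+.05,0),(0,.456,-.06,.21,T,0),(0,.456,-.06,.16,T,1)],step=.045)
E
```

```text
{'c': array([ 0.456 , -0.0588], dtype=float32), 'size': array([74.3, 35.8], dtype=float32), 'ang': 0.013, 'z': array([0.038 , 0.042 , 0.0458]), 'n': 118}
{'c': array([ 0.4875, -0.0669], dtype=float32), 'size': array([32.8,  4.7], dtype=float32), 'ang': 0.827, 'z': array([0.0391, 0.0397, 0.0438]), 'n': 9}
0 0.002 -0.000 -0.060 0 0 0.000; 0 0.004 -0.000 -0.121 0 0 0.001; 0 0.078 -0.029 -0.121 0 0 0.005; 0 0.151 -0.057 -0.121 0 0 0.010; 0 0.224 -0.086 -0.121 0 0 0.015
0 0.073 -0.030 -0.000 0 0 0.005; 0 0.145 -0.060 -0.000 0 0 0.010; 0 0.218 -0.090 -0.000 0 0 0.014; 0 0.291 -0.120 -0.000 0 0 0.019; 0 0.291 -0.120 0.050 0 0 0.019
0 -0.000 0.000 0.050 0 0 -0.000; 0 -0.000 0.000 0.050 0 0 -0.000; 0 -0.000 0.000 0.050 0 0 -0.000; 0 -0.000 0.000 0.050 0 0 -0.000; 0 -0.000 0.000 0.050 0 0 -0.000
end [0.456, -0.06, 0.16, 3.1516]
```

Call:
jog_arm(motion="0 0.002 0 -0.060 0 0 0; 0 0.004 0 -0.121 0 0 0.001; 0 0.078 -0.029 -0.121 0 0 0.005; 0 0.151 -0.057 -0.121 0 0 0.010; 0 0.224 -0.086 -0.121 0 0 0.015")

```text
time: 6.45
tool_pos: [0.5954, 0.0052, 0.2053]
tool_rot: [-0.0, -0.019, 1.0, -0.0]
contact_force: [0.9, -0.7, -3.3]
gripper_width: 0.273
grasp_force: 61.4
```

Call:
jog_arm(motion="0 0.073 -0.030 0 0 0 0.005; 0 0.145 -0.060 0 0 0 0.010; 0 0.218 -0.090 0 0 0 0.014; 0 0.291 -0.120 0 0 0 0.019; 0 0.291 -0.120 0.050 0 0 0.019")

```text
time: 7.08
tool_pos: [0.4536, -0.0612, 0.1827]
tool_rot: [0.003, -0.004, 1.0, -0.001]
contact_force: [1.1, -0.0, -5.3]
gripper_width: 0.27
grasp_force: 61.3
```

Call:
jog_arm(motion="0 0 0 0.04 0 0 0; 0 0 0 0.05 0 0 0; 0 0 0 0.05 0 0 0; 0 0 0 0.05 0 0 0; 0 0 0 0.05 0 0 0")

```text
time: 7.7
tool_pos: [0.4543, -0.06, 0.1563]
tool_rot: [0.001, -0.005, 1.0, -0.0]
contact_force: [-0.0, 0.7, -4.0]
gripper_width: 0.27
grasp_force: 61.1
```

```bash
python3 - <<'E'
from h import *
print(state()["tool_pos"],yaw())
f=grab_frame("wrist");save(f,"w2.png");W=pts(f)
print(rect(W,(.456,-.06),.05,.036,.046),rect(W,(.456,-.06),.06,.1,.18))
E
```

```text
[ 0.45426385 -0.06002244  0.15631141] 3.1519298780229854
{'c': array([ 0.4381, -0.0581], dtype=float32), 'size': array([44.4, 36. ], dtype=float32), 'ang': 0.014, 'z': array([0.0382, 0.0412, 0.0424]), 'n': 771} {'c': array([ 0.4526, -0.06  ], dtype=float32), 'size': array([88.1, 44.6], dtype=float32), 'ang': -1.561, 'z': array([0.1024, 0.1461, 0.1758]), 'n': 9089}
```

View pics/w2.png

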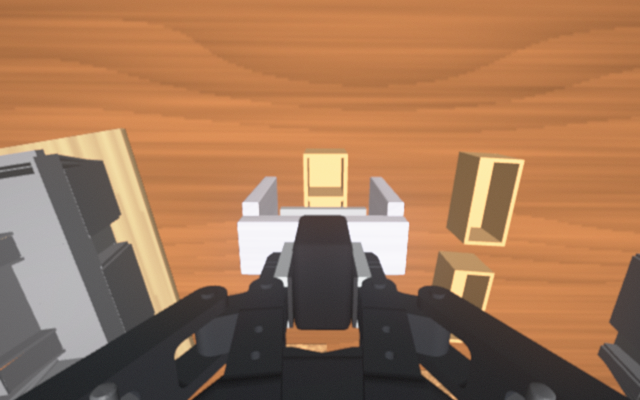

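The gauge (322,240) is square and centred over the divided tray, whose partition shows at (325,190). I'll lower and release it.

Call:
jog_arm(motion="0 0 0 0.04 0 0 0; 0 0 0 0.08 0 0 0; 0 0 0 0.11 0 0 0; 0 0 0 0.122 0 0 0; 0 0 0 0.127 0 0 0")

```text
time: 8.38
tool_pos: [0.4538, -0.0599, 0.0921]
tool_rot: [0.0, -0.005, 1.0, -0.0]
contact_force: [-0.2, -0.4, -2.3]
gripper_width: 0.271
grasp_force: 61.5
```

Call:
jog_arm(motion="0 0 0 0.001 0 0 0; 0 0 0 0.001 0 0 0; 0 0 0 0.001 0 0 0; 50 0 0 0.001 0 0 0; 50 0 0 0.001 0 0 0")

```text
time: 9.0
tool_pos: [0.4544, -0.0601, 0.0922]
tool_rot: [0.001, -0.005, 1.0, -0.0]
contact_force: [-0.1, 0.1, -0.7]
gripper_width: 0.501
grasp_force: 0.0
```

Call:
jog_arm(motion="50 0 0 0 0 0 0; 50 0 0 0 0 0 0; 50 0 0 0 0 0 0; 50 0 0 0 0 0 0; 50 0 0 0 0 0 0")

```text
time: 9.62
tool_pos: [0.4536, -0.0599, 0.0913]
tool_rot: [-0.0, -0.005, 1.0, 0.0]
contact_force: [-0.1, 0.7, 0.1]
gripper_width: 0.498
grasp_force: 0.0
```

```bash
python3 - <<'E'
from h import *
print(state()["tool_pos"],yaw())
f=grab_frame("wrist");W=pts(f)
print(rect(W,(.456,-.06),.05,.036,.046),rect(W,(.456,-.06),.06,.07,.13),rect(W,(.456,-.06),.03,.11,.13))
f=grab_frame("scene"); save(f,"s1.png"); c=f["color"][100:250,240:440]
cv2.imwrite("pics/s1c.png",cv2.resize(c[:,:,::-1],None,fx=4,fy=4))
E
```

```text
[ 0.45361985 -0.0598671   0.09128064] 3.151778755256749
{'c': array([ 0.4315, -0.0602], dtype=float32), 'size': array([85.1, 31.2], dtype=float32), 'ang': -1.561, 'z': array([0.0371, 0.0415, 0.0452]), 'n': 1277} {'c': array([ 0.4515, -0.0598], dtype=float32), 'size': array([88. , 41.8], dtype=float32), 'ang': -1.568, 'z': array([0.0798, 0.1132, 0.1249]), 'n': 14860} {'c': array([ 0.4518, -0.0599], dtype=float32), 'size': array([53.8, 40.5], dtype=float32), 'ang': -1.536, 'z': array([0.1132, 0.1212, 0.1287]), 'n': 7400}
```

View pics/s1c.png

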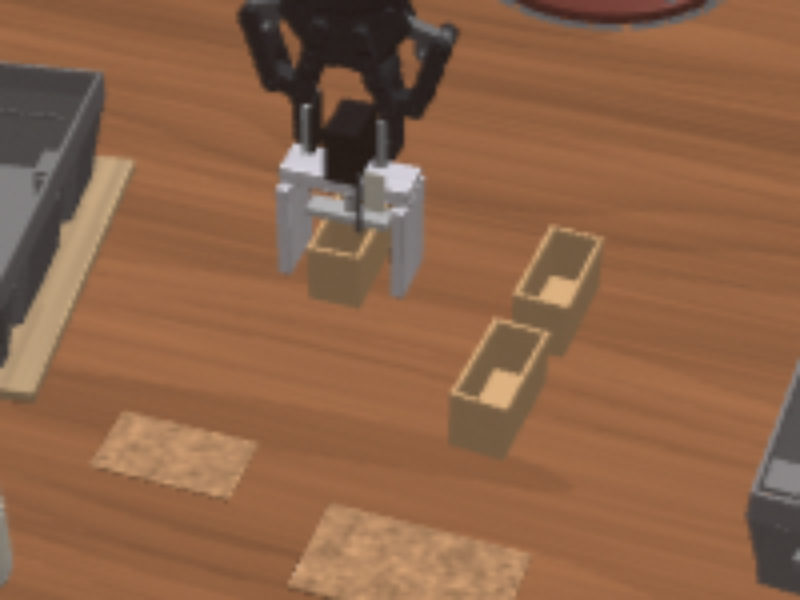

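The gauge stands astride the tray (350,220) with its foot resting on the rim. The pad is clear now, so I'll measure it, then put the gauge back.

```bash
python3 - <<'E'
from h import *
for c in("scene","top"):
    f=grab_frame(c);W=pts(f)
    for d in cut_out(c,"pad"):
        p=W[d["pixels"]];p=p[~np.isnan(p[:,0])]
        r=cv2.minAreaRect((p[:,:2]*1000).astype(np.float32)); print(c,round(float(d["p"]),2),np.round(r[0],1),np.round(r[1],1),round(r[2],1),np.median(p[:,2]))
b=[.4542,-.06,.092,np.pi+.01]
T=np.pi+.06
plan([(0,*b,6),(0,b[0],b[1],.2,b[3],0),(0,.704,.062,.2,T,0),(0,.704,.062,.12,T,1)],start=b,step=.045)
E
```

```text
scene 0.98 [845.4 -32.9] [58.6 94.5] 4.8 0.002491414444308837
scene 0.66 [ 659.8 -101.3] [56.8 92.8] 2.1 0.0025428215300373758
scene 0.57 [703.8  62.2] [ 73.9 128.2] 0.5 0.0034520718574034825
top 0.95 [848.  -30.6] [52.1 90.9] 5.1 0.003237132902541462
top 0.83 [704.5  64.9] [124.   71.3] 89.6 0.004192250325307123
top 0.71 [ 663.6 -101.1] [91.6 54.4] 89.3 0.0034469619505500537
0 -0.000 0.000 -0.000 0 0 -0.000; 0 -0.000 0.000 -0.000 0 0 -0.000; 0 -0.000 0.000 -0.000 0 0 -0.000; 0 -0.000 0.000 -0.000 0 0 -0.000; 0 -0.000 0.000 -0.000 0 0 -0.000
0 -0.000 0.000 -0.000 0 0 -0.000; 0 -0.000 0.000 -0.000 0 0 -0.000; 0 -0.000 0.000 -0.072 0 0 -0.000; 0 -0.000 0.000 -0.144 0 0 -0.000; 0 -0.000 0.000 -0.216 0 0 -0.000
0 -0.072 0.034 -0.000 0 0 -0.005; 0 -0.143 0.068 -0.000 0 0 -0.010; 0 -0.215 0.102 -0.000 0 0 -0.014; 0 -0.287 0.137 -0.000 0 0 -0.019; 0 -0.359 0.171 -0.000 0 0 -0.024
0 -0.073 0.032 -0.000 0 0 -0.005; 0 -0.146 0.063 -0.000 0 0 -0.010; 0 -0.146 0.063 0.080 0 0 -0.010; 0 -0.146 0.063 0.160 0 0 -0.010; 0 -0.146 0.063 0.160 0 0 -0.010
end [0.704, 0.062, 0.12, 3.2016]
```

Call:
jog_arm(motion="0 0 0 0 0 0 0; 0 0 0 0 0 0 0; 0 0 0 0 0 0 0; 0 0 0 0 0 0 0; 0 0 0 0 0 0 0")

```text
time: 10.55
tool_pos: [0.4537, -0.0597, 0.0915]
tool_rot: [0.0, -0.005, 1.0, 0.0]
contact_force: [-1.2, 2.1, 2.6]
gripper_width: 0.273
grasp_force: 60.3
```

Call:
jog_arm(motion="0 0 0 0 0 0 0; 0 0 0 -0.02 0 0 0; 0 0 0 -0.072 0 0 0; 0 0 0 -0.144 0 0 0; 0 0 0 -0.216 0 0 0")

```text
time: 11.18
tool_pos: [0.4525, -0.0599, 0.1992]
tool_rot: [-0.001, -0.005, 1.0, -0.0]
contact_force: [-0.2, 0.4, -4.1]
gripper_width: 0.273
grasp_force: 59.7
```

Call:
jog_arm(motion="0 -0.072 0.034 0 0 0 -0.005; 0 -0.143 0.068 0 0 0 -0.010; 0 -0.215 0.102 0 0 0 -0.014; 0 -0.287 0.137 0 0 0 -0.019; 0 -0.359 0.171 0 0 0 -0.024")

```text
time: 11.8
tool_pos: [0.6325, 0.0278, 0.1979]
tool_rot: [-0.001, -0.023, 1.0, -0.0]
contact_force: [1.0, -0.5, -4.2]
gripper_width: 0.272
grasp_force: 59.8
```

Call:
jog_arm(motion="0 -0.073 0.032 0 0 0 -0.005; 0 -0.146 0.063 0 0 0 -0.010; 0 -0.146 0.063 0.080 0 0 -0.010; 0 -0.146 0.063 0.150 0 0 -0.010; 0 -0.146 0.063 0.160 0 0 -0.010")

```text
time: 12.42
tool_pos: [0.7001, 0.062, 0.1135]
tool_rot: [-0.005, -0.031, 1.0, -0.0]
contact_force: [-0.7, 0.3, -3.9]
gripper_width: 0.269
grasp_force: 59.6
```

Call:
jog_arm(motion="0 0 0 0.015 0 0 0; 0 0 0 0.03 0 0 0; 0 0 0 0.04 0 0 0; 0 0 0 0.044 0 0 0; 0 0 0 0.046 0 0 0")

```text
time: 13.05
tool_pos: [0.7039, 0.0623, 0.0966]
tool_rot: [0.0, -0.031, 1.0, -0.0]
contact_force: [-0.2, -0.2, -3.8]
gripper_width: 0.273
grasp_force: 59.7
```

Call:
jog_arm(motion="0 0 0 0 0 0 0; 0 0 0 0 0 0 0; 0 0 0 0 0 0 0; 0 0 0 0 0 0 0; 0 0 0 0 0 0 0")

```text
time: 13.68
tool_pos: [0.7037, 0.0623, 0.0963]
tool_rot: [-0.0, -0.031, 1.0, 0.0]
contact_force: [-0.2, 0.1, -4.6]
gripper_width: 0.269
grasp_force: 59.7
```

Call:
jog_arm(motion="0 0 0 0.002 0 0 0; 0 0 0 0.002 0 0 0; 50 0 0 0.002 0 0 0; 50 0 0 0.002 0 0 0; 50 0 0 0.002 0 0 0")

```text
time: 14.3
tool_pos: [0.7042, 0.0623, 0.096]
tool_rot: [0.001, -0.031, 1.0, -0.0]
contact_force: [-0.1, -0.7, 0.1]
gripper_width: 0.499
grasp_force: 0.0
```

Call:
jog_arm(motion="50 0 0 -0.02 0 0 0; 50 0 0 -0.06 0 0 0; 50 0 0 -0.14 0 0 0; 50 0 0 -0.22 0 0 0; 50 0 0 -0.26 0 0 0")

```text
time: 14.92
tool_pos: [0.7053, 0.0623, 0.2307]
tool_rot: [0.003, -0.031, 1.0, -0.0]
contact_force: [-0.5, 1.2, -0.1]
gripper_width: 0.504
grasp_force: 0.0
```

```bash
python3 - <<'E'
from h import *
print(state()["tool_pos"],yaw())
for c in("wrist","top","scene"):
    W=pts(grab_frame(c))
    for n,xy,r,a,b in [("tray s",(.456,-.06),.06,.036,.055),("tray1",(.56,.073),.05,.036,.055),("tray2",(.457,.082),.05,.036,.055),
      ("handle",(.704,.062),.04,.11,.14),("A rim",(.54,-.306),.16,.08,.11)]:
        print(c,n,rect(W,xy,r,a,b))
E
```

```text
[0.7052526  0.06230035 0.23068942] 3.202826255837693
wrist tray s None
wrist tray1 {'c': array([0.5646, 0.0743], dtype=float32), 'size': array([63.2, 35.9], dtype=float32), 'ang': -0.073, 'z': array([0.039 , 0.0414, 0.0428]), 'n': 607}
wrist tray2 None
wrist handle {'c': array([0.7008, 0.0618], dtype=float32), 'size': array([39.3, 24. ], dtype=float32), 'ang': 0.061, 'z': array([0.1209, 0.1251, 0.1263]), 'n': 1454}
wrist A rim {'c': array([ 0.627 , -0.2163], dtype=float32), 'size': array([31.5,  9.2], dtype=float32), 'ang': -0.113, 'z': array([0.0804, 0.0836, 0.0892]), 'n': 274}
top tray s {'c': array([ 0.4559, -0.0589], dtype=float32), 'size': array([74.6, 36.1], dtype=float32), 'ang': 0.017, 'z': array([0.0373, 0.0418, 0.0458]), 'n': 125}
top tray1 None
top tray2 None
top handle {'c': array([0.7025, 0.061 ], dtype=float32), 'size': array([40.3, 23.9], dtype=float32), 'ang': 0.084, 'z': array([0.1188, 0.1259, 0.129 ]), 'n': 171}
top A rim {'c': array([ 0.5435, -0.3079], dtype=float32), 'size': array([234.4, 153.4], dtype=float32), 'ang': 0.163, 'z': array([0.0812, 0.0891, 0.0939]), 'n': 705}
scene tray s {'c': array([ 0.4554, -0.061 ], dtype=float32), 'size': array([80.5, 37.8], dtype=float32), 'ang': 0.001, 'z': array([0.0363, 0.0398, 0.0429]), 'n': 90}
scene tray1 {'c': array([0.561 , 0.0716], dtype=float32), 'size': array([80.7, 37.7], dtype=float32), 'ang': -0.083, 'z': array([0.0364, 0.0404, 0.0432]), 'n': 147}
scene tray2 {'c': array([0.458, 0.081], dtype=float32), 'size': array([83.3, 37.2], dtype=float32), 'ang': -0.058, 'z': array([0.0364, 0.0402, 0.0436]), 'n': 127}
scene handle {'c': array([0.7043, 0.0599], dtype=float32), 'size': array([40.3, 25.1], dtype=float32), 'ang': 0.076, 'z': array([0.1123, 0.1244, 0.127 ]), 'n': 212}
scene A rim {'c': array([ 0.5434, -0.3099], dtype=float32), 'size': array([241.7, 153.5], dtype=float32), 'ang': 0.16, 'z': array([0.0806, 0.087 , 0.0915]), 'n': 814}
```

```bash
python3 - <<'E'
from h import *
T=np.pi-.073
A=(.6007,-.2994); P=1.732
plan([(70,.560,.073,.15,T,0),(70,.560,.073,.06,T,1),(70,.560,.073,.013,T,1),(0,.560,.073,.013,T,4)])
print()
plan([(0,.560,.073,.18,T,0),(0,*A,.18,P,2)],start=[.56,.073,.013,T])
E
```

```text
70 0.072 0.010 0.038 0 0 0.022; 70 0.143 0.020 0.077 0 0 0.045; 70 0.215 0.029 0.115 0 0 0.067; 70 0.287 0.039 0.154 0 0 0.089; 70 0.287 0.039 0.244 0 0 0.089
70 0.000 0.000 0.090 0 0 -0.000; 70 0.000 0.000 0.090 0 0 -0.000; 70 0.000 0.000 0.184 0 0 -0.000; 70 0.000 0.000 0.184 0 0 -0.000; 0 0.000 0.000 0.184 0 0 -0.000
0 0.000 0.000 -0.000 0 0 -0.000; 0 0.000 0.000 -0.000 0 0 -0.000; 0 0.000 0.000 -0.000 0 0 -0.000; 0 0.000 0.000 -0.000 0 0 -0.000; 0 0.000 0.000 -0.000 0 0 -0.000
end [0.56, 0.073, 0.013, 3.0686]

0 0.000 0.000 -0.083 0 0 -0.000; 0 0.000 0.000 -0.167 0 0 -0.000; 0 0.000 0.000 -0.250 0 0 -0.000; 0 0.000 0.000 -0.334 0 0 -0.000; 0 -0.017 -0.092 -0.334 0 0 0.111
0 -0.032 -0.088 -0.000 0 0 0.111; 0 -0.064 -0.176 -0.000 0 0 0.223; 0 -0.096 -0.264 -0.000 0 0 0.334; 0 -0.128 -0.352 -0.000 0 0 0.446; 0 -0.160 -0.440 -0.000 0 0 0.557
0 -0.087 -0.035 -0.000 0 0 0.111; 0 -0.173 -0.071 -0.000 0 0 0.223; 0 -0.173 -0.071 -0.000 0 0 0.223; 0 -0.173 -0.071 -0.000 0 0 0.223; 0 -0.173 -0.071 -0.000 0 0 0.223
end [0.6007, -0.2994, 0.18, 1.732]
```

Call:
jog_arm(motion="70 0.072 0.010 0.02 0 0 0.022; 70 0.143 0.020 0.04 0 0 0.045; 70 0.215 0.029 0.08 0 0 0.067; 70 0.287 0.039 0.145 0 0 0.089; 70 0.287 0.039 0.235 0 0 0.089")

```text
time: 15.7
tool_pos: [0.5564, 0.0733, 0.1052]
tool_rot: [-0.001, 0.036, 0.999, 0.0]
contact_force: [1.2, -0.3, -0.1]
gripper_width: 0.702
grasp_force: 0.0
```

Call:
jog_arm(motion="70 0 0 0.070 0 0 0; 70 0 0 0.090 0 0 0; 70 0 0 0.09 0 0 0; 70 0 0 0.09 0 0 0; 70 0 0 0.09 0 0 0")

```text
time: 16.32
tool_pos: [0.5606, 0.0729, 0.0645]
tool_rot: [0.001, 0.036, 0.999, 0.0]
contact_force: [0.2, -0.9, 0.2]
gripper_width: 0.701
grasp_force: 0.0
```

```bash
python3 - <<'E'
from h import *
print(state()["tool_pos"],yaw())
W=pts(grab_frame("wrist")); print(rect(W,(.56,.073),.05,.036,.046))
E
```

```text
[0.56059019 0.07294692 0.06454727] 3.0692694377556906
{'c': array([0.5585, 0.0748], dtype=float32), 'size': array([76.7, 36.1], dtype=float32), 'ang': -0.073, 'z': array([0.0375, 0.0412, 0.0423]), 'n': 2430}
```

Call:
jog_arm(motion="70 0 -0.002 0.06 0 0 0; 70 0 -0.002 0.1 0 0 0; 70 0 -0.002 0.102 0 0 0; 0 0 -0.002 0.102 0 0 0; 0 0 -0.002 0.102 0 0 0")

```text
time: 17.0
tool_pos: [0.5606, 0.072, 0.0134]
tool_rot: [0.001, 0.036, 0.999, 0.0]
contact_force: [-0.8, -0.4, 0.4]
gripper_width: 0.414
grasp_force: 59.7
```

Call:
jog_arm(motion="0 0 0 0 0 0 0; 0 0 0 0 0 0 0; 0 0 0 0 0 0 0; 0 0 0 0 0 0 0; 0 0 0 -0.06 0 0 0")

```text
time: 17.62
tool_pos: [0.5564, 0.072, 0.0392]
tool_rot: [-0.003, 0.036, 0.999, -0.0]
contact_force: [0.9, -0.2, -0.0]
gripper_width: 0.416
grasp_force: 59.8
```

Call:
jog_arm(motion="0 0 0 -0.06 0 0 0; 0 0 0 -0.13 0 0 0; 0 0 0 -0.2 0 0 0; 0 0 0 -0.274 0 0 0; 0 -0.017 -0.092 -0.274 0 0 0.111")

```text
time: 18.25
tool_pos: [0.5662, 0.0268, 0.1827]
tool_rot: [0.003, 0.119, 0.993, 0.0]
contact_force: [0.8, -0.2, -1.2]
gripper_width: 0.409
grasp_force: 59.9
```

Call:
jog_arm(motion="0 -0.032 -0.088 0 0 0 0.111; 0 -0.064 -0.176 0 0 0 0.223; 0 -0.096 -0.264 0 0 0 0.334; 0 -0.128 -0.352 0 0 0 0.446; 0 -0.160 -0.440 0 0 0 0.557")

```text
time: 18.88
tool_pos: [0.5895, -0.2085, 0.1778]
tool_rot: [-0.001, 0.514, 0.858, -0.0]
contact_force: [1.7, 0.1, 0.1]
gripper_width: 0.41
grasp_force: 59.8
```

Call:
jog_arm(motion="0 -0.087 -0.035 0 0 0 0.111; 0 -0.173 -0.071 0 0 0 0.223; 0 -0.173 -0.071 0 0 0 0.223; 0 -0.173 -0.071 0 0 0 0.223; 0 -0.173 -0.071 0 0 0 0.223")

```text
time: 19.5
tool_pos: [0.6, -0.2988, 0.1785]
tool_rot: [-0.0, 0.647, 0.763, 0.0]
contact_force: [-0.4, -0.3, 0.4]
gripper_width: 0.411
grasp_force: 59.9
```

```bash
python3 - <<'E'
from h import *
s=state();print(s["tool_pos"],yaw(),s["gripper_width"],s["grasp_force"])
f=grab_frame("wrist");save(f,"w3.png")
f=grab_frame("top");W=pts(f);print(rect(W,(.456,-.06),.06,.036,.055),rect(W,(.457,.082),.05,.036,.055))
A=(.6007,-.2994); P=1.732
plan([(0,*A,.12,P,0),(0,*A,.05,P,1),(0,*A,.027,P,2)],step=.03)
E
```

```text
[ 0.59995329 -0.29875867  0.17845657] 1.7347164600133222 0.41119814557170514 59.884679317474365
{'c': array([ 0.456 , -0.0588], dtype=float32), 'size': array([74.4, 35.9], dtype=float32), 'ang': 0.014, 'z': array([0.0378, 0.0418, 0.0462]), 'n': 121} {'c': array([0.458 , 0.0831], dtype=float32), 'size': array([76. , 35.1], dtype=float32), 'ang': -0.015, 'z': array([0.0377, 0.042 , 0.0466]), 'n': 124}
0 -0.001 0.000 0.059 0 0 0.001; 0 -0.001 0.001 0.118 0 0 0.002; 0 -0.001 0.001 0.164 0 0 0.002; 0 -0.001 0.001 0.211 0 0 0.002; 0 -0.001 0.001 0.258 0 0 0.002
0 0.000 0.000 -0.000 0 0 -0.000; 0 0.000 0.000 0.046 0 0 -0.000; 0 0.000 0.000 0.046 0 0 -0.000; 0 0.000 0.000 0.046 0 0 -0.000; 0 0.000 0.000 0.046 0 0 -0.000
end [0.6007, -0.2994, 0.027, 1.732]
```

View pics/w3.png

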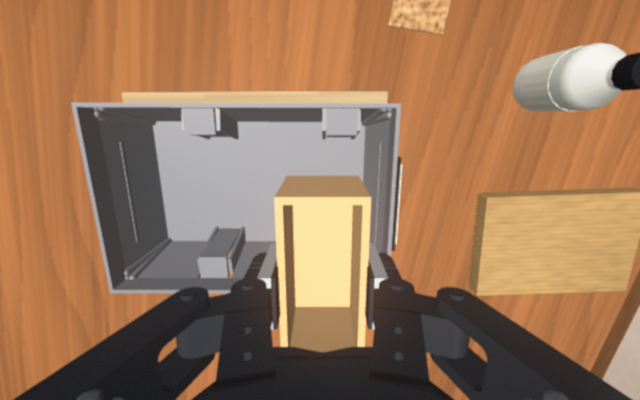

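The tray is held square over the tote, near its card-holder end (322,250), and the floor below is clear. I'll lower and release it.

Call:
jog_arm(motion="0 -0.001 0.001 0.059 0 0 0.002; 0 -0.001 0.001 0.118 0 0 0.002; 0 -0.001 0.001 0.164 0 0 0.002; 0 -0.001 0.001 0.211 0 0 0.002; 0 -0.001 0.001 0.258 0 0 0.002")

```text
time: 20.23
tool_pos: [0.6009, -0.3005, 0.0488]
tool_rot: [0.0, 0.649, 0.761, 0.0]
contact_force: [0.1, 0.3, -1.2]
gripper_width: 0.41
grasp_force: 59.9
```

Call:
jog_arm(motion="0 0 0 0.02 0 0 0; 0 0 0 0.044 0 0 0; 0 0 0 0.046 0 0 0; 0 0 0 0.046 0 0 0; 0 0 0 0.046 0 0 0")

```text
time: 20.85
tool_pos: [0.6008, -0.3015, 0.0279]
tool_rot: [0.001, 0.649, 0.761, -0.0]
contact_force: [-5.2, -1.2, 4.8]
gripper_width: 0.411
grasp_force: 66.5
```

Call:
jog_arm(motion="55 0 0 0 0 0 0; 55 0 0 0 0 0 0; 55 0 0 0 0 0 0; 55 0 0 -0.04 0 0 0; 55 0 0 -0.1 0 0 0")

```text
time: 21.48
tool_pos: [0.6005, -0.2997, 0.0769]
tool_rot: [-0.001, 0.649, 0.761, 0.0]
contact_force: [0.1, -0.1, 0.0]
gripper_width: 0.549
grasp_force: 0.0
```

Call:
jog_arm(motion="55 0 0 -0.1 0 0 0; 55 0 0 -0.2 0 0 0; 55 0 0 -0.2 0 0 0; 55 0 0 -0.2 0 0 0; 55 0 0 -0.2 0 0 0")

```text
time: 22.1
tool_pos: [0.5998, -0.2997, 0.1747]
tool_rot: [-0.002, 0.649, 0.761, -0.0]
contact_force: [-0.1, 0.8, -1.3]
gripper_width: 0.55
grasp_force: 0.0
```

```bash
python3 - <<'E'
from h import *
s=state();print(s["tool_pos"],yaw())
for c in("wrist","top","scene"):
    W=pts(grab_frame(c));print(c,rect(W,(.6,-.3),.05,.045,.063))
    for xy in [(.456,-.06),(.457,.082)]: print(rect(W,xy,.06,.036,.055))
    print("A",rect(W,(.54,-.306),.16,.08,.11))
T=np.pi-.035
plan([(70,.5,-.2,.2,T-.7,0),(70,.458,.082,.2,T,0),(70,.458,.082,.065,T,3)])
E
```

```text
[ 0.59981768 -0.29974663  0.17473122] 1.7300280796140095
wrist {'c': array([ 0.6059, -0.3048], dtype=float32), 'size': array([87.4, 36.1], dtype=float32), 'ang': -1.405, 'z': array([0.0468, 0.0545, 0.0557]), 'n': 1177}
None
None
A {'c': array([ 0.549 , -0.3065], dtype=float32), 'size': array([235.4, 150.6], dtype=float32), 'ang': 0.17, 'z': array([0.0811, 0.0889, 0.0907]), 'n': 7226}
top {'c': array([ 0.6045, -0.2895], dtype=float32), 'size': array([55.8, 35.9], dtype=float32), 'ang': -1.392, 'z': array([0.0464, 0.054 , 0.0587]), 'n': 82}
{'c': array([ 0.456 , -0.0587], dtype=float32), 'size': array([74.4, 36.2], dtype=float32), 'ang': 0.012, 'z': array([0.0379, 0.0418, 0.0465]), 'n': 122}
{'c': array([0.4582, 0.0827], dtype=float32), 'size': array([76. , 36.3], dtype=float32), 'ang': -0.046, 'z': array([0.0383, 0.0422, 0.0456]), 'n': 126}
A {'c': array([ 0.5771, -0.302 ], dtype=float32), 'size': array([179.8, 151.4], dtype=float32), 'ang': 0.179, 'z': array([0.0814, 0.0897, 0.0935]), 'n': 285}
scene {'c': array([ 0.6023, -0.3024], dtype=float32), 'size': array([80.1, 33.6], dtype=fl
[... 555 characters left out ...]
013 0 0 -0.113; 70 0.115 -0.083 -0.025 0 0 -0.226; 70 0.172 -0.124 -0.038 0 0 -0.338; 70 0.229 -0.166 -0.050 0 0 -0.451; 70 0.324 -0.165 -0.050 0 0 -0.529
70 0.066 0.068 -0.000 0 0 -0.078; 70 0.132 0.137 -0.000 0 0 -0.156; 70 0.198 0.205 -0.000 0 0 -0.233; 70 0.264 0.274 -0.000 0 0 -0.311; 70 0.329 0.342 -0.000 0 0 -0.389
70 -0.000 -0.000 0.090 0 0 -0.000; 70 -0.000 -0.000 0.180 0 0 -0.000; 70 -0.000 -0.000 0.270 0 0 -0.000; 70 -0.000 -0.000 0.270 0 0 -0.000; 70 -0.000 -0.000 0.270 0 0 -0.000
70 0.000 0.000 -0.000 0 0 -0.000; 70 0.000 0.000 -0.000 0 0 -0.000; 70 0.000 0.000 -0.000 0 0 -0.000; 70 0.000 0.000 -0.000 0 0 -0.000; 70 0.000 0.000 -0.000 0 0 -0.000
end [0.458, 0.082, 0.065, 3.1066]
```

Call:
jog_arm(motion="70 0.057 -0.041 -0.013 0 0 -0.113; 70 0.115 -0.083 -0.025 0 0 -0.226; 70 0.172 -0.124 -0.038 0 0 -0.338; 70 0.229 -0.166 -0.050 0 0 -0.451; 70 0.324 -0.165 -0.050 0 0 -0.529")

```text
time: 22.88
tool_pos: [0.4925, -0.1535, 0.2018]
tool_rot: [0.0, 0.304, 0.953, -0.0]
contact_force: [0.8, 1.0, -0.2]
gripper_width: 0.702
grasp_force: 0.0
```

Call:
jog_arm(motion="70 0.066 0.068 0 0 0 -0.078; 70 0.132 0.137 0 0 0 -0.156; 70 0.198 0.205 0 0 0 -0.233; 70 0.264 0.274 0 0 0 -0.311; 70 0.329 0.342 0 0 0 -0.383")

```text
time: 23.5
tool_pos: [0.4579, 0.0825, 0.2013]
tool_rot: [-0.0, 0.02, 1.0, 0.0]
contact_force: [1.9, 1.4, -0.2]
gripper_width: 0.702
grasp_force: 0.0
```

Call:
jog_arm(motion="70 0 0 0.090 0 0 0; 70 0 0 0.180 0 0 0; 70 0 0 0.270 0 0 0; 70 0 0 0.270 0 0 0; 70 0 0 0.270 0 0 0")

```text
time: 24.12
tool_pos: [0.4595, 0.081, 0.0682]
tool_rot: [0.001, 0.022, 1.0, 0.0]
contact_force: [0.7, -0.5, 0.9]
gripper_width: 0.701
grasp_force: 0.0
```

```bash
python3 - <<'E'
from h import *
print(state()["tool_pos"],yaw())
W=pts(grab_frame("wrist")); print(rect(W,(.458,.082),.05,.036,.046))
for c in("top","scene"):
    W=pts(grab_frame(c))
    print("A",rect(W,(.547,-.308),.15,.08,.11),rect(W,(.6,-.3),.05,.045,.063),rect(W,(.456,-.06),.06,.036,.055))
E
```

```text
[0.4595356  0.08100221 0.06818585] 3.0976365341079184
{'c': array([0.4569, 0.0838], dtype=float32), 'size': array([77. , 36.2], dtype=float32), 'ang': -0.046, 'z': array([0.0371, 0.0412, 0.0423]), 'n': 2374}
A {'c': array([ 0.5504, -0.307 ], dtype=float32), 'size': array([234.6, 152.3], dtype=float32), 'ang': 0.177, 'z': array([0.0816, 0.0895, 0.0941]), 'n': 698} {'c': array([ 0.6068, -0.3039], dtype=float32), 'size': array([85.5, 36.2], dtype=float32), 'ang': -1.407, 'z': array([0.0474, 0.0549, 0.0592]), 'n': 148} {'c': array([ 0.4559, -0.0587], dtype=float32), 'size': array([74.5, 36. ], dtype=float32), 'ang': 0.013, 'z': array([0.0378, 0.0414, 0.0453]), 'n': 125}
A {'c': array([ 0.5501, -0.309 ], dtype=float32), 'size': array([241.2, 153.5], dtype=float32), 'ang': 0.17, 'z': array([0.0807, 0.087 , 0.0916]), 'n': 813} {'c': array([ 0.6025, -0.304 ], dtype=float32), 'size': array([80.8, 35. ], dtype=float32), 'ang': -1.399, 'z': array([0.0459, 0.0525, 0.0568]), 'n': 138} {'c': array([ 0.4559, -0.0609], dtype=float32), 'size': array([83.5, 38.4], dtype=float32), 'ang': 0.003, 'z': array([0.0367, 0.04  , 0.044 ]), 'n': 154}
```

Call:
jog_arm(motion="70 0.004 0.004 0.06 0 0 0; 70 0.004 0.004 0.1 0 0 0; 70 0.004 0.004 0.104 0 0 0; 0 0.004 0.004 0.104 0 0 0; 0 0.004 0.004 0.104 0 0 0")

```text
time: 24.9
tool_pos: [0.4585, 0.0831, 0.0169]
tool_rot: [0.002, 0.022, 1.0, 0.0]
contact_force: [0.5, -1.0, -0.3]
gripper_width: 0.409
grasp_force: 60.1
```

Call:
jog_arm(motion="0 0 0 0 0 0 0; 0 0 0 0 0 0 0; 0 0 0 0 0 0 0; 0 0 0 0 0 0 0; 0 0 0 -0.06 0 0 0")

```text
time: 25.52
tool_pos: [0.4546, 0.083, 0.0433]
tool_rot: [-0.003, 0.022, 1.0, -0.0]
contact_force: [0.1, -0.1, -0.4]
gripper_width: 0.411
grasp_force: 60.4
```

Call:
jog_arm(motion="0 0 0 -0.06 0 0 0; 0 0 0 -0.15 0 0 0; 0 0 0 -0.24 0 0 0; 0 0 0 -0.274 0 0 0; 0 0 0 -0.274 0 0 0")

```text
time: 26.15
tool_pos: [0.4572, 0.0831, 0.1824]
tool_rot: [0.001, 0.022, 1.0, 0.0]
contact_force: [0.5, 0.4, -0.8]
gripper_width: 0.408
grasp_force: 60.4
```

```bash
python3 - <<'E'
from h import *
s=state();print(s["tool_pos"],yaw(),s["gripper_width"])
plan([(0,.4931,-.3175,.18,1.742,2)])
E
```

```text
[0.45715557 0.0831144  0.18239886] 3.0977997851535912 0.4082490465055859
0 -0.012 -0.089 0.001 0 0 0.100; 0 -0.024 -0.177 0.001 0 0 0.201; 0 -0.036 -0.266 0.002 0 0 0.301; 0 -0.048 -0.354 0.002 0 0 0.402; 0 -0.059 -0.443 0.003 0 0 0.502
0 -0.069 -0.057 0.001 0 0 0.100; 0 -0.139 -0.113 0.001 0 0 0.201; 0 -0.208 -0.170 0.002 0 0 0.301; 0 -0.277 -0.226 0.002 0 0 0.402; 0 -0.277 -0.226 0.002 0 0 0.402
0 0.000 0.000 -0.000 0 0 -0.000; 0 0.000 0.000 -0.000 0 0 -0.000; 0 0.000 0.000 -0.000 0 0 -0.000; 0 0.000 0.000 -0.000 0 0 -0.000; 0 0.000 0.000 -0.000 0 0 -0.000
end [0.4931, -0.3175, 0.18, 1.742]
```

Call:
jog_arm(motion="0 -0.012 -0.089 0.001 0 0 0.100; 0 -0.024 -0.177 0.001 0 0 0.201; 0 -0.036 -0.266 0.002 0 0 0.301; 0 -0.048 -0.354 0.002 0 0 0.402; 0 -0.059 -0.443 0.003 0 0 0.502")

```text
time: 26.78
tool_pos: [0.475, -0.1403, 0.1769]
tool_rot: [-0.002, 0.39, 0.921, 0.0]
contact_force: [-0.1, -0.4, 0.1]
gripper_width: 0.405
grasp_force: 60.3
```

Call:
jog_arm(motion="0 -0.069 -0.057 0.001 0 0 0.100; 0 -0.139 -0.113 0.001 0 0 0.201; 0 -0.208 -0.170 0.002 0 0 0.301; 0 -0.277 -0.226 0.002 0 0 0.402; 0 -0.277 -0.226 0.02 0 0 0.402")

```text
time: 27.4
tool_pos: [0.4915, -0.3194, 0.1676]
tool_rot: [-0.002, 0.645, 0.764, -0.0]
contact_force: [0.5, -0.1, 0.2]
gripper_width: 0.409
grasp_force: 60.3
```

Call:
jog_arm(motion="0 0 0 0.06 0 0 0; 0 0 0 0.12 0 0 0; 0 0 0 0.16 0 0 0; 0 0 0 0.18 0 0 0; 0 0 0 0.18 0 0 0")

```text
time: 28.02
tool_pos: [0.4921, -0.3169, 0.0795]
tool_rot: [-0.001, 0.644, 0.765, 0.0]
contact_force: [-0.5, 0.5, -0.5]
gripper_width: 0.403
grasp_force: 60.3
```

```bash
python3 - <<'E'
from h import *
s=state();print(s["tool_pos"],yaw(),s["gripper_width"],s["contact_force"])
f=grab_frame("wrist");W=pts(f);print(rect(W,(.549,-.308),.16,.08,.092),rect(W,(.605,-.303),.05,.045,.063))
E
```

```text
[ 0.49214096 -0.31689649  0.07946523] 1.7423000833701408 0.4031322455235767 [-0.54908019  0.46696623 -0.53955158]
{'c': array([ 0.5463, -0.3072], dtype=float32), 'size': array([229.3, 150.3], dtype=float32), 'ang': 0.171, 'z': array([0.081 , 0.0891, 0.0908]), 'n': 10777} {'c': array([ 0.6211, -0.3036], dtype=float32), 'size': array([90.6, 68.3], dtype=float32), 'ang': -1.403, 'z': array([0.0458, 0.0528, 0.0561]), 'n': 5847}
```

Call:
jog_arm(motion="0 0 0 0.03 0 0 0; 0 0 0 0.06 0 0 0; 0 0 0 0.085 0 0 0; 0 0 0 0.098 0 0 0; 0 0 0 0.1 0 0 0")

```text
time: 28.7
tool_pos: [0.4925, -0.3176, 0.0301]
tool_rot: [-0.0, 0.644, 0.765, -0.0]
contact_force: [-0.5, 0.0, 0.2]
gripper_width: 0.415
grasp_force: 60.3
```

Call:
jog_arm(motion="0 0 0 0 0 0 0; 50 0 0 0 0 0 0; 50 0 0 0 0 0 0; 50 0 0 0 0 0 0; 50 0 0 -0.04 0 0 0")

```text
time: 29.32
tool_pos: [0.4912, -0.3164, 0.0491]
tool_rot: [-0.002, 0.644, 0.765, -0.0]
contact_force: [0.2, -0.4, 0.1]
gripper_width: 0.501
grasp_force: 0.0
```

Call:
jog_arm(motion="50 0 0 -0.1 0 0 0; 50 0 0 -0.2 0 0 0; 50 0 0 -0.26 0 0 0; 50 0 0 -0.26 0 0 0; 50 0 0 -0.26 0 0 0")

```text
time: 29.95
tool_pos: [0.4921, -0.3172, 0.18]
tool_rot: [-0.0, 0.644, 0.765, 0.0]
contact_force: [-0.5, -0.5, -0.6]
gripper_width: 0.497
grasp_force: 0.0
```

```bash
python3 - <<'E'
from h import *
s=state();print(s["tool_pos"],yaw())
f=grab_frame("wrist");save(f,"w4.png")
for c in("wrist","top","scene"):
    W=pts(grab_frame(c))
    print(c,"A",rect(W,(.547,-.308),.15,.08,.11),rect(W,(.605,-.303),.045,.048,.060),rect(W,(.492,-.317),.045,.048,.060),rect(W,(.456,-.06),.06,.036,.055))
T=np.pi+.012
plan([(70,.456,-.06,.2,T,0),(70,.456,-.06,.068,T,2)])
E
```

```text
[ 0.49212777 -0.31721525  0.18004335] 1.7417975385790492
wrist A {'c': array([ 0.549, -0.307], dtype=float32), 'size': array([234.2, 150.5], dtype=float32), 'ang': 0.171, 'z': array([0.0808, 0.0886, 0.0905]), 'n': 6891} {'c': array([ 0.6058, -0.3042], dtype=float32), 'size': array([86.4, 36.9], dtype=float32), 'ang': -1.405, 'z': array([0.0488, 0.054 , 0.0555]), 'n': 1442} {'c': array([ 0.4924, -0.3161], dtype=float32), 'size': array([75.7, 36. ], dtype=float32), 'ang': -1.398, 'z': array([0.0502, 0.0546, 0.0558]), 'n': 965} None
top A {'c': array([ 0.5505, -0.3074], dtype=float32), 'size': array([234.6, 152.9], dtype=float32), 'ang': 0.17, 'z': array([0.0814, 0.0894, 0.0945]), 'n': 477} {'c': array([ 0.6066, -0.3031], dtype=float32), 'size': array([84.2, 36.2], dtype=float32), 'ang': -1.406, 'z': array([0.05  , 0.0551, 0.0587]), 'n': 137} {'c': array([ 0.4936, -0.3174], dtype=float32), 'size': array([77.3, 35.6], dtype=float32), 'ang': -1.399, 'z': array([0.0509, 0.0553, 0.0588]), 'n': 97} {'c': array([ 0.4558, -0.0586], dtype=float32), 'size': array([74.5, 36.1], dtype=float32), 'a
[... 523 characters left out ...]
': 174} {'c': array([ 0.4558, -0.0605], dtype=float32), 'size': array([83.7, 37.3], dtype=float32), 'ang': 0.019, 'z': array([0.0363, 0.0403, 0.0434]), 'n': 147}
70 0.065 0.002 -0.005 0 0 -0.118; 70 0.130 0.004 -0.011 0 0 -0.235; 70 0.194 0.006 -0.016 0 0 -0.353; 70 0.259 0.009 -0.021 0 0 -0.471; 70 0.324 0.011 -0.027 0 0 -0.588
70 0.040 0.051 -0.005 0 0 -0.118; 70 0.079 0.103 -0.011 0 0 -0.235; 70 0.119 0.154 -0.016 0 0 -0.353; 70 0.119 0.154 0.072 0 0 -0.353; 70 0.119 0.154 0.160 0 0 -0.353
70 -0.000 0.000 0.088 0 0 -0.000; 70 -0.000 0.000 0.088 0 0 -0.000; 70 -0.000 0.000 0.088 0 0 -0.000; 70 -0.000 0.000 0.088 0 0 -0.000; 70 -0.000 0.000 0.088 0 0 -0.000
end [0.456, -0.06, 0.068, 3.1536]
```

View pics/w4.png

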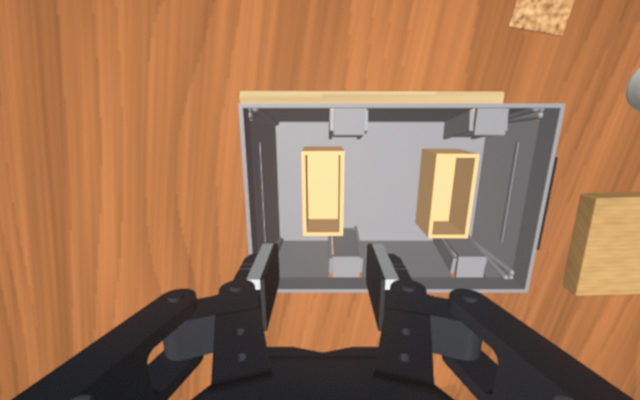

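Both plain trays stand upright in the tote, at (323,190) and (450,193), with a gap in the middle for the third. Next is the divided tray.

Call:
jog_arm(motion="70 0.065 0.002 -0.005 0 0 -0.118; 70 0.130 0.004 -0.011 0 0 -0.235; 70 0.194 0.006 -0.016 0 0 -0.353; 70 0.259 0.009 -0.021 0 0 -0.471; 70 0.324 0.011 -0.027 0 0 -0.588")

```text
time: 30.78
tool_pos: [0.4696, -0.1557, 0.1928]
tool_rot: [-0.001, 0.253, 0.967, 0.0]
contact_force: [0.2, -0.4, 0.0]
gripper_width: 0.701
grasp_force: 0.0
```

Call:
jog_arm(motion="70 0.040 0.051 -0.005 0 0 -0.118; 70 0.079 0.103 -0.011 0 0 -0.235; 70 0.119 0.154 -0.016 0 0 -0.353; 70 0.119 0.154 0.072 0 0 -0.353; 70 0.119 0.154 0.160 0 0 -0.353")

```text
time: 31.4
tool_pos: [0.4568, -0.0601, 0.1127]
tool_rot: [0.0, -0.006, 1.0, -0.0]
contact_force: [0.2, -0.2, -0.3]
gripper_width: 0.697
grasp_force: 0.0
```

Call:
jog_arm(motion="70 0 0 0.07 0 0 0; 70 0 0 0.088 0 0 0; 70 0 0 0.088 0 0 0; 70 0 0 0.088 0 0 0; 70 0 0 0.088 0 0 0")

```text
time: 32.02
tool_pos: [0.4579, -0.0609, 0.0715]
tool_rot: [0.001, -0.006, 1.0, -0.0]
contact_force: [0.7, -0.0, 0.7]
gripper_width: 0.701
grasp_force: 0.0
```

```bash
python3 - <<'E'
from h import *
print(state()["tool_pos"],yaw())
W=pts(grab_frame("wrist")); print(rect(W,(.456,-.06),.05,.036,.046))
W=pts(grab_frame("scene"));print(rect(W,(.605,-.303),.045,.048,.060),rect(W,(.492,-.317),.045,.048,.060))
E
```

```text
[ 0.45794029 -0.06094964  0.0714921 ] 3.1532815967959658
{'c': array([ 0.4544, -0.0578], dtype=float32), 'size': array([76.7, 36.2], dtype=float32), 'ang': 0.013, 'z': array([0.037 , 0.041 , 0.0423]), 'n': 2724}
{'c': array([ 0.6011, -0.3024], dtype=float32), 'size': array([77.4, 32.7], dtype=float32), 'ang': -1.398, 'z': array([0.0487, 0.0537, 0.0567]), 'n': 114} {'c': array([ 0.4937, -0.3197], dtype=float32), 'size': array([78.5, 42.8], dtype=float32), 'ang': -1.396, 'z': array([0.0485, 0.0527, 0.057 ]), 'n': 173}
```

Call:
jog_arm(motion="70 0.004 0.004 0.06 0 0 0; 70 0.004 0.004 0.1 0 0 0; 70 0.004 0.004 0.11 0 0 0; 0 0.004 0.004 0.11 0 0 0; 0 0.004 0.004 0.11 0 0 0")

```text
time: 32.75
tool_pos: [0.456, -0.059, 0.0163]
tool_rot: [0.001, -0.006, 1.0, -0.0]
contact_force: [0.2, -0.8, 0.4]
gripper_width: 0.406
grasp_force: 59.8
```

Call:
jog_arm(motion="0 0 0 0 0 0 0; 0 0 0 0 0 0 0; 0 0 0 0 0 0 0; 0 0 0 0 0 0 0; 0 0 0 -0.06 0 0 0")

```text
time: 33.38
tool_pos: [0.4522, -0.0579, 0.0426]
tool_rot: [-0.003, -0.006, 1.0, 0.001]
contact_force: [0.6, 0.1, -0.4]
gripper_width: 0.407
grasp_force: 60.0
```

Call:
jog_arm(motion="0 0 0 -0.06 0 0 0; 0 0 0 -0.15 0 0 0; 0 0 0 -0.24 0 0 0; 0 0 0 -0.274 0 0 0; 0 0 0 -0.274 0 0 0")

```text
time: 34.0
tool_pos: [0.455, -0.0587, 0.1821]
tool_rot: [0.001, -0.006, 1.0, -0.0]
contact_force: [0.5, 0.1, -0.6]
gripper_width: 0.411
grasp_force: 60.0
```

```bash
python3 - <<'E'
from h import *
s=state();print(s["tool_pos"],yaw(),s["gripper_width"])
plan([(0,.549,-.310,.18,1.742,0),(0,.549,-.310,.08,1.742,2)])
E
```

```text
[ 0.45500942 -0.05871868  0.18206354] 3.153229612092856 0.41126119416134793
0 -0.023 -0.063 0.001 0 0 0.118; 0 -0.046 -0.126 0.001 0 0 0.235; 0 -0.068 -0.189 0.002 0 0 0.353; 0 -0.091 -0.252 0.002 0 0 0.470; 0 -0.114 -0.315 0.003 0 0 0.588
0 -0.063 -0.023 0.001 0 0 0.118; 0 -0.126 -0.045 0.001 0 0 0.235; 0 -0.190 -0.068 0.002 0 0 0.353; 0 -0.190 -0.068 0.102 0 0 0.353; 0 -0.190 -0.068 0.202 0 0 0.353
0 0.000 0.000 -0.000 0 0 -0.000; 0 0.000 0.000 -0.000 0 0 -0.000; 0 0.000 0.000 -0.000 0 0 -0.000; 0 0.000 0.000 -0.000 0 0 -0.000; 0 0.000 0.000 -0.000 0 0 -0.000
end [0.549, -0.31, 0.08, 1.742]
```

Call:
jog_arm(motion="0 -0.023 -0.063 0.001 0 0 0.118; 0 -0.046 -0.126 0.001 0 0 0.235; 0 -0.068 -0.189 0.002 0 0 0.353; 0 -0.091 -0.252 0.002 0 0 0.470; 0 -0.114 -0.315 0.003 0 0 0.588")

```text
time: 34.62
tool_pos: [0.5124, -0.2156, 0.1765]
tool_rot: [-0.003, 0.424, 0.906, 0.0]
contact_force: [-0.0, 0.3, -0.2]
gripper_width: 0.41
grasp_force: 60.0
```

Call:
jog_arm(motion="0 -0.063 -0.023 0.001 0 0 0.118; 0 -0.126 -0.045 0.001 0 0 0.235; 0 -0.190 -0.068 0.002 0 0 0.353; 0 -0.190 -0.068 0.102 0 0 0.353; 0 -0.190 -0.068 0.182 0 0 0.353")

```text
time: 35.25
tool_pos: [0.5468, -0.3091, 0.084]
tool_rot: [-0.003, 0.644, 0.765, -0.0]
contact_force: [-0.2, -0.3, -0.7]
gripper_width: 0.411
grasp_force: 60.0
```

Call:
jog_arm(motion="0 0 0 0.01 0 0 0; 0 0 0 0.01 0 0 0; 0 0 0 0.01 0 0 0; 0 0 0 0.01 0 0 0; 0 0 0 0.01 0 0 0")

```text
time: 35.88
tool_pos: [0.5494, -0.3103, 0.0856]
tool_rot: [0.001, 0.644, 0.765, 0.0]
contact_force: [0.1, -0.4, -0.5]
gripper_width: 0.41
grasp_force: 60.0
```

```bash
python3 - <<'E'
from h import *
s=state();print(s["tool_pos"],yaw(),s["contact_force"])
f=grab_frame("wrist");save(f,"w5.png")
E
```

```text
[ 0.54935765 -0.31031617  0.08559476] 1.7418673811041607 [ 0.12068256 -0.44791676 -0.51003523]
```

View pics/w5.png

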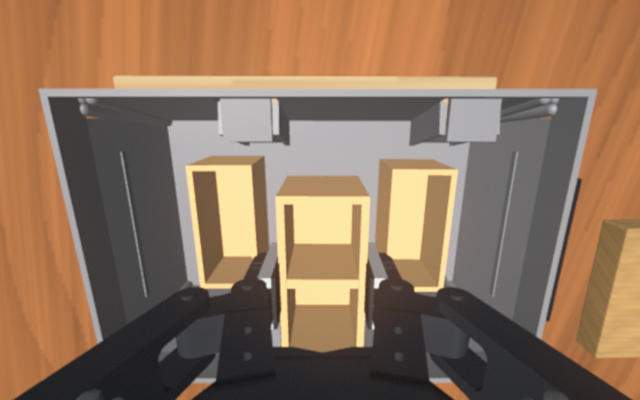

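The divided tray (322,260) is centred between its two neighbours. Going down.

Call:
jog_arm(motion="0 0 0 0.03 0 0 0; 0 0 0 0.055 0 0 0; 0 0 0 0.075 0 0 0; 0 0 0 0.09 0 0 0; 0 0 0 0.095 0 0 0")

```text
time: 36.55
tool_pos: [0.5484, -0.3097, 0.0358]
tool_rot: [-0.001, 0.644, 0.765, -0.0]
contact_force: [-0.3, -0.5, -0.1]
gripper_width: 0.409
grasp_force: 60.0
```

Call:
jog_arm(motion="0 0 0 0.006 0 0 0; 0 0 0 0.012 0 0 0; 0 0 0 0.015 0 0 0; 0 0 0 0.015 0 0 0; 0 0 0 0.015 0 0 0")

```text
time: 37.17
tool_pos: [0.5489, -0.31, 0.0295]
tool_rot: [0.0, 0.644, 0.765, 0.0]
contact_force: [0.2, -0.1, -0.1]
gripper_width: 0.409
grasp_force: 60.2
```

Call:
jog_arm(motion="47 0 0 0 0 0 0; 47 0 0 0 0 0 0; 47 0 0 0 0 0 0; 47 0 0 -0.03 0 0 0; 47 0 0 -0.08 0 0 0")

```text
time: 37.8
tool_pos: [0.5483, -0.3096, 0.0695]
tool_rot: [-0.001, 0.644, 0.765, -0.0]
contact_force: [0.9, 0.1, 0.4]
gripper_width: 0.471
grasp_force: 0.0
```

Call:
jog_arm(motion="47 0 0 -0.08 0 0 0; 47 0 0 -0.17 0 0 0; 47 0 0 -0.26 0 0 0; 47 0 0 -0.29 0 0 0; 47 0 0 -0.29 0 0 0")

```text
time: 38.42
tool_pos: [0.5493, -0.3103, 0.2158]
tool_rot: [0.001, 0.644, 0.765, 0.0]
contact_force: [0.0, -0.0, -0.3]
gripper_width: 0.474
grasp_force: 0.0
```

```bash
python3 - <<'E'
from h import *
s=state();print(s["tool_pos"],yaw())
f=grab_frame("wrist");save(f,"w6.png")
for c in("wrist","top","scene"):
    W=pts(grab_frame(c))
    print(c,"A",rect(W,(.547,-.308),.15,.08,.11))
    for xy in[(.605,-.303),(.549,-.310),(.492,-.317)]: print(rect(W,xy,.022,.048,.060))
    print("B",rect(W,(.548,.321),.16,.07,.1))
E
```

```text
[ 0.54925462 -0.31029942  0.21581542] 1.7418426944156387
wrist A {'c': array([ 0.5494, -0.3069], dtype=float32), 'size': array([235.7, 150.2], dtype=float32), 'ang': 0.17, 'z': array([0.0812, 0.089 , 0.0907]), 'n': 5333}
{'c': array([ 0.6055, -0.3033], dtype=float32), 'size': array([36.3, 31.4], dtype=float32), 'ang': 0.157, 'z': array([0.0493, 0.0544, 0.0558]), 'n': 249}
{'c': array([ 0.5388, -0.313 ], dtype=float32), 'size': array([43.7, 22.5], dtype=float32), 'ang': -1.28, 'z': array([0.0504, 0.0543, 0.0556]), 'n': 243}
{'c': array([ 0.4936, -0.3164], dtype=float32), 'size': array([39.7, 31.3], dtype=float32), 'ang': 0.206, 'z': array([0.0492, 0.0545, 0.0559]), 'n': 263}
B None
top A {'c': array([ 0.5507, -0.3073], dtype=float32), 'size': array([234.6, 152.1], dtype=float32), 'ang': 0.173, 'z': array([0.082 , 0.0893, 0.0942]), 'n': 408}
{'c': array([ 0.6063, -0.301 ], dtype=float32), 'size': array([35.9, 29.5], dtype=float32), 'ang': 0.18, 'z': array([0.0513, 0.0557, 0.0591]), 'n': 32}
{'c': array([ 0.5487, -0.3107], dtype=float32), 'size': array([29. , 27.1], dtype=float32), 'ang
[... 299 characters left out ...]
3.2], dtype=float32), 'ang': 0.172, 'z': array([0.0807, 0.0868, 0.0915]), 'n': 818}
{'c': array([ 0.59  , -0.3051], dtype=float32), 'size': array([35.2,  8.2], dtype=float32), 'ang': -1.389, 'z': array([0.0485, 0.0527, 0.0569]), 'n': 35}
{'c': array([ 0.5494, -0.3094], dtype=float32), 'size': array([32.9, 28.4], dtype=float32), 'ang': 1.195, 'z': array([0.0486, 0.0523, 0.0563]), 'n': 53}
{'c': array([ 0.4925, -0.3141], dtype=float32), 'size': array([38.7, 34.1], dtype=float32), 'ang': 0.348, 'z': array([0.0486, 0.0537, 0.0573]), 'n': 42}
B {'c': array([0.5487, 0.3188], dtype=float32), 'size': array([243.3, 150.2], dtype=float32), 'ang': -0.045, 'z': array([0.0711, 0.0775, 0.0811]), 'n': 833}
```

View pics/w6.png

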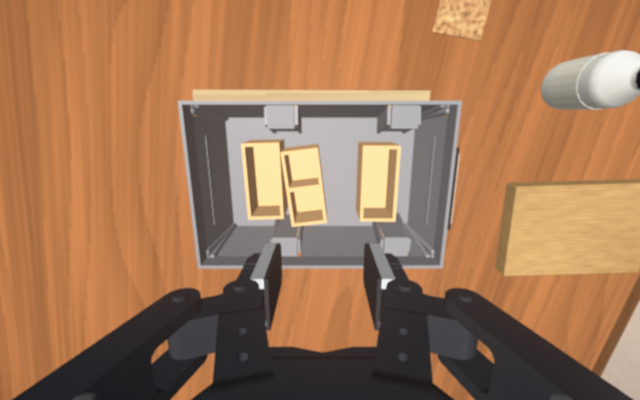

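All three trays now stand upright on the floor (tops at 0.0545 m). The middle one, at (304,185), is turned slightly against its neighbour, which is acceptable. Next is toteB.

```bash
python3 - <<'E'
from h import *
T=np.pi-.046
plan([(45,.545,-.2,.25,2.0,0),(45,.5586,.2459,.25,T,0),(45,.5586,.2459,.16,T,3)],step=.055)
E
```

```text
45 0.072 0.011 -0.026 0 0 -0.057; 45 0.144 0.021 -0.051 0 0 -0.115; 45 0.216 0.032 -0.077 0 0 -0.172; 45 0.313 0.052 -0.077 0 0 -0.253; 45 0.410 0.071 -0.077 0 0 -0.334
45 0.076 0.064 -0.000 0 0 -0.081; 45 0.151 0.128 -0.000 0 0 -0.162; 45 0.227 0.192 -0.000 0 0 -0.243; 45 0.302 0.256 -0.000 0 0 -0.325; 45 0.378 0.321 -0.000 0 0 -0.406
45 0.025 0.096 -0.000 0 0 -0.081; 45 0.051 0.192 -0.000 0 0 -0.162; 45 0.051 0.192 0.090 0 0 -0.162; 45 0.051 0.192 0.180 0 0 -0.162; 45 0.051 0.192 0.180 0 0 -0.162
45 0.000 0.000 -0.000 0 0 -0.000; 45 0.000 0.000 -0.000 0 0 -0.000; 45 0.000 0.000 -0.000 0 0 -0.000; 45 0.000 0.000 -0.000 0 0 -0.000; 45 0.000 0.000 -0.000 0 0 -0.000
end [0.5586, 0.2459, 0.16, 3.0956]
```

Call:
jog_arm(motion="45 0.072 0.011 -0.026 0 0 -0.057; 45 0.144 0.021 -0.051 0 0 -0.115; 45 0.216 0.032 -0.077 0 0 -0.172; 45 0.313 0.052 -0.077 0 0 -0.253; 45 0.410 0.071 -0.077 0 0 -0.334")

```text
time: 39.25
tool_pos: [0.5482, -0.1004, 0.2511]
tool_rot: [-0.001, 0.433, 0.901, -0.0]
contact_force: [0.3, 0.4, 0.9]
gripper_width: 0.45
grasp_force: 0.0
```

Call:
jog_arm(motion="45 0.076 0.064 0 0 0 -0.081; 45 0.151 0.128 0 0 0 -0.162; 45 0.227 0.192 0 0 0 -0.243; 45 0.302 0.256 0 0 0 -0.325; 45 0.378 0.321 0 0 0 -0.406")

```text
time: 39.88
tool_pos: [0.556, 0.1474, 0.2508]
tool_rot: [-0.001, 0.142, 0.99, -0.0]
contact_force: [1.1, -0.0, 0.5]
gripper_width: 0.452
grasp_force: 0.0
```

Call:
jog_arm(motion="45 0.025 0.096 0 0 0 -0.081; 45 0.051 0.192 0 0 0 -0.162; 45 0.051 0.192 0.090 0 0 -0.162; 45 0.051 0.192 0.180 0 0 -0.162; 45 0.051 0.192 0.180 0 0 -0.162")

```text
time: 40.5
tool_pos: [0.5558, 0.2442, 0.1561]
tool_rot: [-0.006, 0.023, 1.0, -0.002]
contact_force: [-0.6, 0.7, 0.5]
gripper_width: 0.453
grasp_force: 0.0
```

Call:
jog_arm(motion="45 0 0 0 0 0 0; 45 0 0 0 0 0 0; 45 0 0 0 0 0 0; 45 0 0 0 0 0 0; 45 0 0 0 0 0 0")

```text
time: 41.12
tool_pos: [0.56, 0.2452, 0.1632]
tool_rot: [0.0, 0.023, 1.0, 0.0]
contact_force: [-1.1, -1.0, 0.6]
gripper_width: 0.447
grasp_force: 0.0
```

```bash
python3 - <<'E'
from h import *
s=state();print(s["tool_pos"],yaw())
f=grab_frame("wrist");save(f,"w7.png");W=pts(f)
print(rect(W,(.548,.321),.16,.07,.1),rect(W,(.5586,.2459),.05,.074,.09))
f=grab_frame("top");W=pts(f)
for xy in[(.605,-.303),(.543,-.311),(.492,-.317)]: print(rect(W,xy,.05,.05,.060))
print("A",rect(W,(.547,-.308),.15,.08,.11),[(round(float(d["p"]),2),np.round(d["at"],3)) for d in place_of("top","sample_mid")])
c=f["color"][170:310,390:510];cv2.imwrite("pics/t7.png",cv2.resize(c[:,:,::-1],None,fx=4,fy=4))
E
```

```text
[0.55995948 0.24521498 0.16321307] 3.0947562630948244
{'c': array([0.5467, 0.3226], dtype=float32), 'size': array([232.3, 150.5], dtype=float32), 'ang': -0.046, 'z': array([0.071 , 0.0788, 0.0806]), 'n': 7472} {'c': array([0.5588, 0.2481], dtype=float32), 'size': array([99.7,  2.4], dtype=float32), 'ang': -0.045, 'z': array([0.0786, 0.0796, 0.0805]), 'n': 501}
{'c': array([ 0.6221, -0.3039], dtype=float32), 'size': array([90.3, 66.2], dtype=float32), 'ang': -1.403, 'z': array([0.0515, 0.0547, 0.0592]), 'n': 142}
{'c': array([ 0.5501, -0.3142], dtype=float32), 'size': array([84.8, 78.9], dtype=float32), 'ang': 0.147, 'z': array([0.051 , 0.0553, 0.0592]), 'n': 196}
{'c': array([ 0.5084, -0.319 ], dtype=float32), 'size': array([87. , 65.6], dtype=float32), 'ang': -1.378, 'z': array([0.0509, 0.0552, 0.059 ]), 'n': 186}
A {'c': array([ 0.5504, -0.3072], dtype=float32), 'size': array([234.6, 152.1], dtype=float32), 'ang': 0.172, 'z': array([0.0816, 0.0892, 0.0939]), 'n': 709} [(0.74, array([ 0.534, -0.317,  0.034]))]
```

View pics/w7.png

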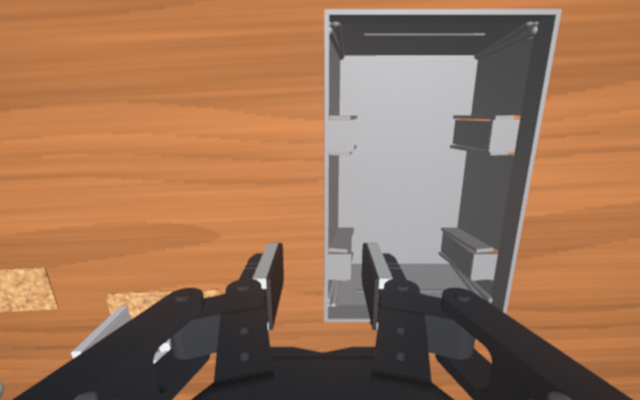

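View pics/t7.png

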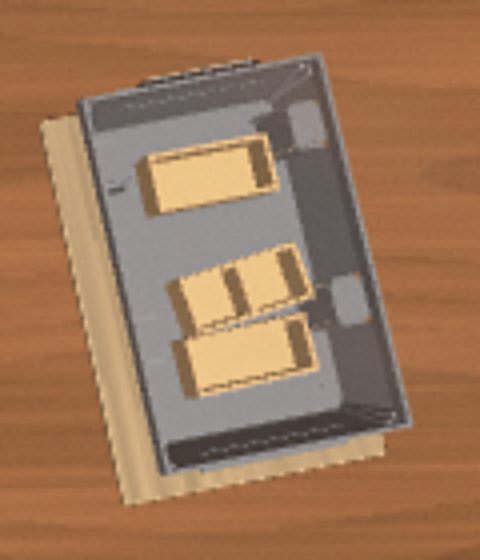

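The rim strip of toteB is between the open fingers (326,200). In the top view all three trays are inside the lower tote. I'll lower onto the rim and pinch it.

Call:
jog_arm(motion="45 0.002 0.003 0.08 0 0 0; 45 0.002 0.003 0.15 0 0 0; 45 0.002 0.003 0.19 0 0 0; 45 0.002 0.003 0.208 0 0 0; 45 0.002 0.003 0.21 0 0 0")

```text
time: 41.9
tool_pos: [0.5592, 0.2468, 0.058]
tool_rot: [0.0, 0.023, 1.0, 0.0]
contact_force: [0.3, 0.4, 0.5]
gripper_width: 0.449
grasp_force: 0.0
```

Call:
jog_arm(motion="45 0 0 0 0 0 0; 0 0 0 0 0 0 0; 0 0 0 0 0 0 0; 0 0 0 0 0 0 0; 0 0 0 0 0 0 0")

```text
time: 42.52
tool_pos: [0.5594, 0.2469, 0.0588]
tool_rot: [0.001, 0.023, 1.0, 0.0]
contact_force: [-1.7, 0.1, 4.4]
gripper_width: 0.018
grasp_force: 59.7
```

Call:
jog_arm(motion="0 0 0 0 0 0 0; 0 0 0 0 0 0 0; 0 0 0 0 0 0 0; 0 0 0 0 0 0 0; 0 0 0 0 0 0 0")

```text
time: 43.15
tool_pos: [0.5594, 0.2469, 0.0587]
tool_rot: [0.001, 0.023, 1.0, 0.0]
contact_force: [-1.2, -0.7, 5.8]
gripper_width: 0.023
grasp_force: 59.8
```

Call:
jog_arm(motion="0 0 0 -0.01 0 0 0; 0 0 0 -0.03 0 0 0; 0 0 0 -0.06 0 0 0; 0 0 0 -0.1 0 0 0; 0 0 0 -0.14 0 0 0")

```text
time: 43.78
tool_pos: [0.5592, 0.2468, 0.1298]
tool_rot: [0.001, 0.023, 1.0, 0.0]
contact_force: [0.6, 0.1, -2.6]
gripper_width: 0.017
grasp_force: 58.7
```

Call:
jog_arm(motion="0 0 0 -0.06 0 0 0; 0 0 0 -0.12 0 0 0; 0 0 0 -0.18 0 0 0; 0 0 0 -0.24 0 0 0; 0 0 0 -0.28 0 0 0")

```text
time: 44.4
tool_pos: [0.5594, 0.2469, 0.2711]
tool_rot: [0.002, 0.023, 1.0, 0.001]
contact_force: [0.4, 0.1, -3.6]
gripper_width: 0.016
grasp_force: 58.6
```

Call:
jog_arm(motion="0 0 0 0 0 0 0; 0 0 0 0 0 0 0; 0 0 0 0 0 0 0; 0 0 0 0 0 0 0; 0 0 0 0 0 0 0")

```text
time: 45.02
tool_pos: [0.5587, 0.2467, 0.2671]
tool_rot: [-0.001, 0.023, 1.0, -0.0]
contact_force: [0.9, -0.4, -3.3]
gripper_width: 0.016
grasp_force: 58.6
```

```bash
cat >> h.py <<'E'
def tote(W,xy,z,band=.02,r=.17):
    R=rect(W,xy,r,z-band,z+band); 
    return R
def plane(W,xy,r,z0,z1):
    m=(np.hypot(W[...,0]-xy[0],W[...,1]-xy[1])<r)&(W[...,2]>z0)&(W[...,2]<z1); p=W[m]
    A=np.c_[p[:,:2]-xy,np.ones(len(p))]; w=np.ones(len(p),bool)
    for _ in range(5):
        c=np.linalg.lstsq(A[w],p[w,2],rcond=None)[0]; e=abs(p[:,2]-A@c); w=e<max(.004,np.median(e))
    return np.round(c,4),int(w.sum())
E
python3 - <<'E'
from h import *
s=state();print(s["tool_pos"],yaw(),s["contact_force"],s["ft_torque"],s["gripper_width"])
for c in("top","scene"):
    f=grab_frame(c);W=pts(f)
    print(c,rect(W,(.548,.321),.17,.265,.32),"floor",plane(W,np.array([.548,.321]),.05,.18,.24),"wide",plane(W,np.array([.548,.321]),.16,.26,.32))
    save(f,c+"8.png")
f=grab_frame("scene")
E
```

```text
[0.55869969 0.24667073 0.26714571] 3.0947782095038963 [ 0.9316897  -0.41915667 -3.26715645] [-0.28999467 -0.07525944 -0.02538282] 0.016429847451237184
top {'c': array([0.5485, 0.3202], dtype=float32), 'size': array([234.5, 151.9], dtype=float32), 'ang': -0.048, 'z': array([0.2667, 0.2835, 0.2894]), 'n': 575} floor (array([-0.0189, -0.0008,  0.2102]), 569) wide (array([ 0.0232, -0.0025,  0.2835]), 312)
scene {'c': array([0.5458, 0.3014], dtype=float32), 'size': array([241.7, 183. ], dtype=float32), 'ang': -0.046, 'z': array([0.2662, 0.2795, 0.3127]), 'n': 2299} floor (array([ 0.0059, -0.0125,  0.2104]), 556) wide (array([ 0.0005, -0.133 ,  0.2763]), 1322)
```

View pics/scene8.png

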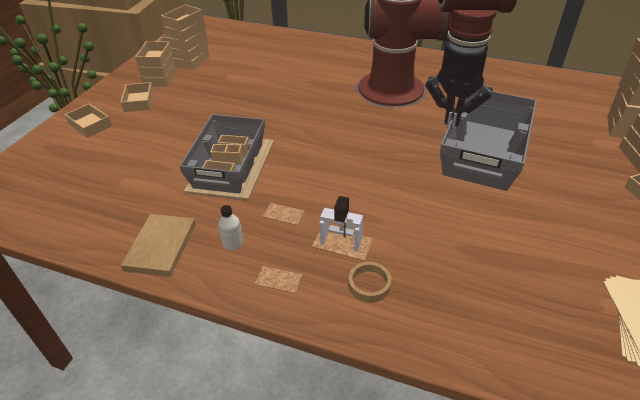

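ToteB is held level at (487,140) and the gauge is on its pad. Next I'll carry the tote over while turning it outward.

```bash
python3 - <<'E'
from h import *
plan([(0,.5205,-.2384,.267,.1722,0)],start=[.5587,.2467,.267,3.0948],step=.03,dth=.147)
E
```

```text
0 0.002 -0.049 -0.000 0 0 0.097; 0 0.003 -0.097 -0.000 0 0 0.195; 0 0.005 -0.146 -0.000 0 0 0.292; 0 0.006 -0.195 -0.000 0 0 0.390; 0 0.008 -0.243 -0.000 0 0 0.487
0 -0.031 -0.037 -0.000 0 0 0.097; 0 -0.063 -0.075 -0.000 0 0 0.195; 0 -0.094 -0.112 -0.000 0 0 0.292; 0 -0.125 -0.149 -0.000 0 0 0.390; 0 -0.157 -0.186 -0.000 0 0 0.487
0 -0.048 -0.007 -0.000 0 0 0.097; 0 -0.096 -0.014 -0.000 0 0 0.195; 0 -0.145 -0.021 -0.000 0 0 0.292; 0 -0.193 -0.027 -0.000 0 0 0.390; 0 -0.241 -0.034 -0.000 0 0 0.487
0 -0.040 0.027 -0.000 0 0 0.097; 0 -0.081 0.054 -0.000 0 0 0.195; 0 -0.121 0.081 -0.000 0 0 0.292; 0 -0.162 0.108 -0.000 0 0 0.390; 0 -0.202 0.135 -0.000 0 0 0.487
end [0.5205, -0.2384, 0.267, 0.1722]
```

Call:
jog_arm(motion="0 0.002 -0.049 0 0 0 0.097; 0 0.003 -0.097 0 0 0 0.195; 0 0.005 -0.146 0 0 0 0.292; 0 0.006 -0.195 0 0 0 0.390; 0 0.008 -0.243 0 0 0 0.487")

```text
time: 45.8
tool_pos: [0.549, 0.1248, 0.2679]
tool_rot: [-0.0, 0.381, 0.925, 0.0]
contact_force: [0.6, 0.4, -2.9]
gripper_width: 0.018
grasp_force: 58.8
```

Call:
jog_arm(motion="0 -0.031 -0.037 0 0 0 0.097; 0 -0.063 -0.075 0 0 0 0.195; 0 -0.094 -0.112 0 0 0 0.292; 0 -0.125 -0.149 0 0 0 0.390; 0 -0.157 -0.186 0 0 0 0.487")

```text
time: 46.42
tool_pos: [0.5397, 0.0036, 0.2679]
tool_rot: [-0.0, 0.686, 0.727, 0.0]
contact_force: [0.3, -0.0, -2.3]
gripper_width: 0.018
grasp_force: 58.8
```

Call:
jog_arm(motion="0 -0.048 -0.007 0 0 0 0.097; 0 -0.096 -0.014 0 0 0 0.195; 0 -0.145 -0.021 0 0 0 0.292; 0 -0.193 -0.027 0 0 0 0.390; 0 -0.241 -0.034 0 0 0 0.487")

```text
time: 47.05
tool_pos: [0.5304, -0.1177, 0.2679]
tool_rot: [-0.0, 0.901, 0.434, 0.0]
contact_force: [0.3, 0.0, -2.4]
gripper_width: 0.022
grasp_force: 58.8
```

Call:
jog_arm(motion="0 -0.040 0.027 0 0 0 0.097; 0 -0.081 0.054 0 0 0 0.195; 0 -0.121 0.081 0 0 0 0.292; 0 -0.162 0.108 0 0 0 0.390; 0 -0.202 0.135 0 0 0 0.487")

```text
time: 47.68
tool_pos: [0.521, -0.2387, 0.2678]
tool_rot: [-0.0, 0.996, 0.084, 0.0]
contact_force: [0.2, -0.1, -2.7]
gripper_width: 0.02
grasp_force: 58.8
```

Call:
jog_arm(motion="0 0 0 0 0 0 0; 0 0 0 0 0 0 0; 0 0 0 0 0 0 0; 0 0 0 0 0 0 0; 0 0 0 0 0 0 0")

```text
time: 48.3
tool_pos: [0.5211, -0.2378, 0.2678]
tool_rot: [-0.0, 0.996, 0.087, 0.0]
contact_force: [-0.7, -0.8, -3.2]
gripper_width: 0.018
grasp_force: 58.8
```

```bash
python3 - <<'E'
from h import *
s=state();print(s["tool_pos"],yaw(),s["contact_force"],s["gripper_width"])
for c in("top","scene"):
    f=grab_frame(c);W=pts(f)
    print(c,rect(W,(.548,-.308),.17,.265,.32),"floor",plane(W,np.array([.548,-.308]),.05,.18,.24),"A",rect(W,(.548,-.308),.15,.08,.1))
    save(f,c+"9.png")
E
```

```text
[ 0.52113899 -0.2378324   0.26784495] 0.17353789943043055 [-0.68773653 -0.79366054 -3.23959786] 0.017811437608047462
top {'c': array([ 0.5505, -0.3088], dtype=float32), 'size': array([234.5, 152.7], dtype=float32), 'ang': 0.175, 'z': array([0.2665, 0.2802, 0.291 ]), 'n': 1286} floor (array([0., 0., 0.]), 0) A {'c': array([ 0.5393, -0.2535], dtype=float32), 'size': array([231. ,  42.2], dtype=float32), 'ang': 0.183, 'z': array([0.0817, 0.0898, 0.0935]), 'n': 139}
scene {'c': array([ 0.5493, -0.295 ], dtype=float32), 'size': array([237.4, 184.1], dtype=float32), 'ang': 0.178, 'z': array([0.2663, 0.2795, 0.3112]), 'n': 1953} floor (array([0.007 , 0.0153, 0.2117]), 201) A {'c': array([ 0.5497, -0.3087], dtype=float32), 'size': array([241.4, 152.9], dtype=float32), 'ang': 0.168, 'z': array([0.0808, 0.0868, 0.0916]), 'n': 698}
  return _methods._mean(a, axis=axis, dtype=dtype,
  ret = ret.dtype.type(ret / rcount)
```

View pics/scene9.png

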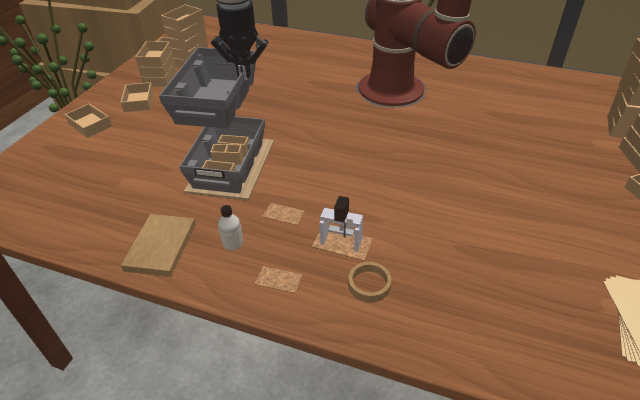

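ToteB (205,85) is level above the lower tote, turned so the card holders are at opposite ends. Lowering now.

Call:
jog_arm(motion="0 -0.004 -0.003 0.05 0 0 0; 0 -0.004 -0.003 0.10 0 0 0; 0 -0.004 -0.003 0.15 0 0 0; 0 -0.004 -0.003 0.19 0 0 0; 0 -0.004 -0.003 0.22 0 0 0")

```text
time: 49.02
tool_pos: [0.5187, -0.237, 0.1567]
tool_rot: [-0.0, 0.996, 0.086, -0.0]
contact_force: [-0.6, 0.2, -1.6]
gripper_width: 0.023
grasp_force: 58.9
```

Call:
jog_arm(motion="0 0 0 0.01 0 0 0; 0 0 0 0.02 0 0 0; 0 0 0 0.03 0 0 0; 0 0 0 0.04 0 0 0; 0 0 0 0.046 0 0 0")

```text
time: 49.65
tool_pos: [0.5188, -0.2371, 0.1346]
tool_rot: [-0.0, 0.996, 0.086, 0.0]
contact_force: [0.4, -0.1, -3.4]
gripper_width: 0.019
grasp_force: 58.9
```

```bash
python3 - <<'E'
from h import *
s=state();print(s["tool_pos"],yaw(),s["contact_force"])
for c in("top","scene"):
    W=pts(grab_frame(c))
    print(c,rect(W,(.548,-.308),.17,.135,.165))
E
```

```text
[ 0.51881438 -0.23708543  0.13463178] 0.17281966590405284 [ 0.3562992  -0.12126757 -3.37915272]
top {'c': array([ 0.5476, -0.3082], dtype=float32), 'size': array([234.3, 152.6], dtype=float32), 'ang': 0.174, 'z': array([0.1358, 0.1495, 0.1582]), 'n': 837}
scene {'c': array([ 0.5477, -0.3031], dtype=float32), 'size': array([241.1, 165.4], dtype=float32), 'ang': 0.178, 'z': array([0.136 , 0.1468, 0.1563]), 'n': 1197}
```

Call:
jog_arm(motion="0 0 0 0.004 0 0 0; 0 0 0 0.007 0 0 0; 0 0 0 0.01 0 0 0; 0 0 0 0.012 0 0 0; 0 0 0 0.012 0 0 0")

```text
time: 50.38
tool_pos: [0.519, -0.2371, 0.1292]
tool_rot: [0.0, 0.996, 0.086, 0.0]
contact_force: [-1.1, 1.1, -1.0]
gripper_width: 0.021
grasp_force: 59.0
```

Call:
jog_arm(motion="0 0 0 0.001 0 0 0; 0 0 0 0.001 0 0 0; 35 0 0 0.001 0 0 0; 35 0 0 0.001 0 0 0; 35 0 0 0.001 0 0 0")

```text
time: 51.0
tool_pos: [0.5189, -0.2373, 0.1283]
tool_rot: [0.0, 0.996, 0.086, 0.0]
contact_force: [0.1, 0.6, -0.5]
gripper_width: 0.349
grasp_force: 0.0
```

Call:
jog_arm(motion="35 0 0 -0.03 0 0 0; 35 0 0 -0.09 0 0 0; 35 0 0 -0.18 0 0 0; 35 -0.02 -0.08 -0.26 0 0 0; 35 -0.04 -0.18 -0.26 0 0 0")

```text
time: 51.62
tool_pos: [0.4854, -0.1525, 0.2647]
tool_rot: [0.002, 0.996, 0.085, 0.004]
contact_force: [-0.1, 0.9, -0.1]
gripper_width: 0.349
grasp_force: 0.0
```

Call:
jog_arm(motion="35 0 -0.1 0 0 0 0; 35 0 -0.2 0 0 0 0; 35 0 -0.25 0 0 0 0; 35 0 -0.25 0 0 0 0; 35 0 -0.25 0 0 0 0")

```text
time: 52.25
tool_pos: [0.4625, -0.0293, 0.2591]
tool_rot: [0.0, 0.996, 0.086, 0.001]
contact_force: [-0.0, 0.1, 0.9]
gripper_width: 0.353
grasp_force: 0.0
```

```bash
python3 - <<'E'
from h import *
s=state();print(s["tool_pos"],s["contact_force"])
for c in("top","scene"):
    f=grab_frame(c);W=pts(f)
    print(c,"B",rect(W,(.548,-.308),.17,.135,.165),"A",rect(W,(.548,-.308),.15,.078,.095),"floor",plane(W,np.array([.548,-.308]),.05,.06,.09),"rim",plane(W,np.array([.548,-.308]),.16,.142,.16),"gauge",rect(W,(.704,.062),.04,.11,.14))
    if c=="scene": cv2.imwrite("pics/sf.png",cv2.resize(f["color"][80:280,150:400,::-1],None,fx=3,fy=3))
E
```

```text
[ 0.46245901 -0.02927725  0.25908148] [-0.04285726  0.13102236  0.92217457]
top B {'c': array([ 0.5479, -0.3077], dtype=float32), 'size': array([234.7, 152. ], dtype=float32), 'ang': 0.172, 'z': array([0.1365, 0.1487, 0.1539]), 'n': 967} A {'c': array([ 0.5478, -0.3036], dtype=float32), 'size': array([229.7, 143.6], dtype=float32), 'ang': 0.174, 'z': array([0.0783, 0.0854, 0.0939]), 'n': 886} floor (array([0.0034, 0.0002, 0.0737]), 1179) rim (array([0.0029, 0.0038, 0.1503]), 580) gauge {'c': array([0.703 , 0.0611], dtype=float32), 'size': array([40., 24.], dtype=float32), 'ang': 0.085, 'z': array([0.1201, 0.126 , 0.1297]), 'n': 175}
scene B {'c': array([ 0.5474, -0.3095], dtype=float32), 'size': array([242.6, 152.6], dtype=float32), 'ang': 0.168, 'z': array([0.136 , 0.1446, 0.1513]), 'n': 1157} A {'c': array([ 0.551 , -0.3088], dtype=float32), 'size': array([240.7, 153.5], dtype=float32), 'ang': 0.174, 'z': array([0.079 , 0.0872, 0.0937]), 'n': 1077} floor (array([0.0001, 0.0077, 0.0734]), 370) rim (array([-0.0016,  0.0053,  0.1481]), 592) gauge {'c': array([0.7031, 0.0597], dtype=float32), 'size': array([42.8, 24. ], dtype=float32), 'ang': 0.07, 'z': array([0.1129, 0.1246, 0.1276]), 'n': 211}
```

View pics/sf.png

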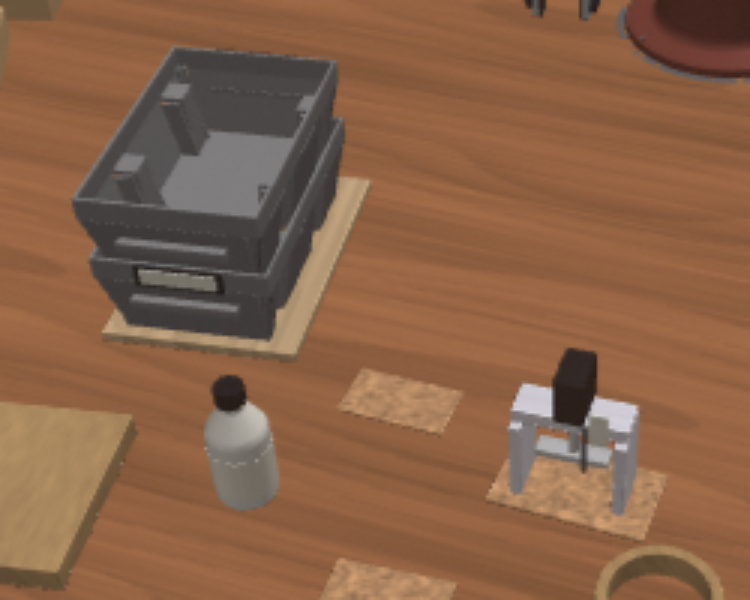

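ToteB sits level on the ledges (rim at 0.15 m, offset a few mm at most). The gauge stands on its pad (575,450), and the robot is clear of everything.

```bash
python3 -c "
from h import *
print(job_done())"
```

```text
the job is handed in; nothing more can be done
None
```

I handed the job in at about 52 s; no verdict came back. The gauge was set astride the divided tray and is back on its pad, all three trays stand upright in the lower tote, and the other tote is stacked level on top, half turned. Placing the first tray nudged the lower tote about 7 mm, and the divided tray sits slightly turned.

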